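# Load the column rack and lock its keyhole cover

### The arm

A 6-joint arm with a two-finger parallel gripper is mounted at the origin on a cart in front of the work surface, level with it; the furniture and walls round the work are solid. World frame = base frame: x ahead of the robot, y to its left, z up, the work surface at z = 0. Lengths are in m, angles in rad, forces in N, time in s.
With the tool pointing down it reaches from about 0.225 to 0.875 m from the base axis. Payload 3.4 kg.
Tool frame: the origin (TCP) lies at the very end of the fingers, on their centre line; the grasp point (between the pads) lies 19 mm behind it; z points along the fingers, y is the line along which they close (so a half turn about z gives the same grasp; the last joint's range is limited). The gripper opens to 85 mm and grips with 20 to 120 N. Pads are 22 mm wide; open, the fingers measure 114 mm over their backs; the gripper's body (76 mm by 85 mm) begins 54 mm behind the grasp point. The pads swing forward as they close: fully open they stand 13 mm farther back than shut.
Start: joints at [-1.351, 0.276, 1.505, -0, 1.361, -0.121], TCP at [0.192, -0.542, 0.231] pointing down, gripper open.
Joint ranges: [-2.89, 2.89], [-0.75, 2.08], [0.22, 2.7], [-1.18, 4.32], [0.11, 2.71], [-2.7, 2.7]. Speed limits (rad/s): [2.57, 2.57, 3.14, 3.14, 3.14, 3.14].

### API

Orientations are given as a unit quaternion [w, x, y, z].
In Python, from rig import manip gives the robot as it stands. The module is installed in compiled form; this text tells all that it offers.
- The arm moves only by the tool play_rows, never from a script. Its argument "motion" is a list of rows, each a list of 5 numbers: the shift along the tool's x, y, z in units of 40 mm (1.0 is 40 mm), then the turn about the tool's z in units of 10 degrees (1.0 is 10 degrees), then the finger opening in mm, from 0 to 85.4. A call has 1 to 5 rows; each row is the pose to reach, as a shift and turn from the pose commanded when the call began, along the tool's axes at that moment; what a row does not reach only later rows make up. A row lasts 1/8 s, in which the tool goes at most 62.5 mm and 10.7 degrees, less where a joint would pass 70% of its speed; a pose out of reach is approached as far as the arm can. A call with a gripper value outside its range is refused whole. The fingers move at their own pace and stop on an object; "newtons" is the grip in N (left out, the last holds). Time passes only in rows, so rows that repeat a pose let the fingers close. It gives the time, the measured TCP pose, the force, the opening and the grip force at its end, in the units of the state.
- manip.get_state(): the state, without advancing time (a new reading comes with each control period).
- manip.get_image(name): name is "scene" or "side" or "wrist"; returns a dict with "img" (480x640x3 uint8, red, green, blue), "range_z" (480x640 float32, m along the optical axis (not along the pixel's ray), 0 where there is no reading), "fx", "fy", "cx", "cy" (pixels), "R" (3x3) and "t" (3): a world point X has camera coordinates R X + t. Camera axes: x right, y down, z forward; pixel columns grow to the right and rows downward; lengths in m; the calibration is good to about 2 mm. A picture is of the moment at which its call begins.
- manip.sign_off(): hands the job in; it is judged then, once.
The state is a dict: "clock": time; "qpos": joint angles; "qd": joint speeds; "effort": joint torques, N m; "position": TCP position; "ee_rot": TCP orientation; "contact_force": force on the tool from outside, world axes, zero at the start; "moment": the same for the moment, N m; "width": finger opening in m; "gripper_force": force on a finger pad.
Only numpy, scipy, OpenCV 4.12 (cv2) and the standard library are available. Lean on these libraries where they do the work, as an engineer would, in place of code of your own. Each camera call takes 0.05 s, during which the arm holds its last target. There are 200 camera calls.

### The job

Put the loose separation columns away in the rack. Slide the cover plate back from under its stud heads and lift it aside, turn round the column that already lies in there the wrong way, lay every other column flat in a slot of its own, all with the blue inlet end at the blue-striped edge of the rack; then slide the plate over the studs until its keyholes drop over the heads, and push it fully home under them again. Leave the vials and bottles where they stand.

Things in the scene. Friction and masses are not known exactly. Their poses are not given: they have to be found in the camera images.
- rack: Column rack, fixed: dark combs on a light grey housing 190 (x) x 270 (y) x 40 mm; origin under its centre, z up. Two combs at x = -45 and 45 mm (14 mm thick) form four open slots along x. Four corner posts (x 24 to 52, y 84 to 118 mm out, tops z = 76 mm); two opposite ones carry headed studs. The deck edge at +x bears a blue stripe (inlet edge), with blue arrow tips pointing to it.
- slot1 (a point): Slot 1: the middle of a seated column's axis (rack x 0, y -72, z 64 mm). 24 mm wide, floor z = 54 mm, rounded teeth beside it (tops z = 75 mm). Between the combs (76 mm clear) is only the deck, top z = 40 mm. End nuts hang outside the combs with 8 mm play along x either way.
- slot2 (a point): Slot 2: the middle of a seated column's axis (rack x 0, y -24, z 64 mm). 24 mm wide, floor z = 54 mm, rounded teeth beside it (tops z = 75 mm). Between the combs (76 mm clear) is only the deck, top z = 40 mm. End nuts hang outside the combs with 8 mm play along x either way.
- slot3 (a point): Slot 3: the middle of a seated column's axis (rack x 0, y 24, z 64 mm). 24 mm wide, floor z = 54 mm, rounded teeth beside it (tops z = 75 mm). Between the combs (76 mm clear) is only the deck, top z = 40 mm. End nuts hang outside the combs with 8 mm play along x either way.
- slot4 (a point): Slot 4: the middle of a seated column's axis (rack x 0, y 72, z 64 mm). 24 mm wide, floor z = 54 mm, rounded teeth beside it (tops z = 75 mm). Between the combs (76 mm clear) is only the deck, top z = 40 mm. End nuts hang outside the combs with 8 mm play along x either way.
- stud_l (a point): Top of the headed stud at rack x 36, y 100, z 91 mm: shank 8 mm dia from z = 76 to 85 mm, domed head 14 mm dia from z = 85 to 91 mm. The other stud, the same, stands at rack x -36, y -100 mm.
- plate: Aluminium-grey cover plate, 104 (x) x 252 (y) x 5 mm, about 0.3 kg; origin under its centre, z up. Two keyholes along y: eight-sided window 19 mm across (see window_l, window_r), from which an 11 mm wide slot leads towards +y to an end 20.5 mm from the window's centre. At rack z = 76 mm it is seated on the posts, at 91 mm it rides on the stud heads. It starts seated and home.
- window_l (a point): Centre of a keyhole window at plate x 36, y 92.5 mm, underside. With the plate turned as the rack is, both windows are over the stud heads when the plate origin is at rack x 0, y 7.5 mm (about 2 mm to spare either way): there it drops over or lifts off the heads.
- window_r (a point): Centre of the other window, plate x -36, y -107.5 mm. From the drop position the seated plate slides towards the rack's -y under the heads; after 16.5 mm, at rack y -9 mm, the slot ends meet the shanks: fully home. Slide it back +y to free it. (Fitted half turned, all is mirrored: drop at -7.5, home at +9 mm.)
- handle (a point): Centre of the plate's black bridge handle, above the plate's centre, 24 mm over its underside: bar 50 (plate x) x 12 (plate y) x 18 mm tall, its top 33 mm and its underside 15 mm above the plate's underside. Pinch it across the 12 mm (fingers close along plate y). The worktop round x = 0.50, y = -0.34 m is kept free to lay the plate on.
- column_a: Separation column (absent in some starts: then None): beige tube 20 mm dia with a white sleeve, 120 mm free between two hexagonal end nuts, 28 mm across flats and 22 mm long; 164 mm long over all, 0.12 kg. Origin: on the axis, halfway along; +x points to the inlet end (blue nut), the other nut is dark grey. At the start it lies on the worktop on a flat of its nuts, axis 14 mm up.
- inlet_a (a point): Centre of the blue inlet nut of column_a, 71 mm along its +x from the origin.
- column_b: Separation column (absent in some starts: then None): beige tube 20 mm dia with a white sleeve, 120 mm free between two hexagonal end nuts, 28 mm across flats and 22 mm long; 164 mm long over all, 0.12 kg. Origin: on the axis, halfway along; +x points to the inlet end (blue nut), the other nut is dark grey. At the start it lies on the worktop on a flat of its nuts, axis 14 mm up.
- inlet_b (a point): Centre of the blue inlet nut of column_b, 71 mm along its +x from the origin.
- column_c: Separation column (absent in some starts: then None): beige tube 20 mm dia with a white sleeve, 120 mm free between two hexagonal end nuts, 28 mm across flats and 22 mm long; 164 mm long over all, 0.12 kg. Origin: on the axis, halfway along; +x points to the inlet end (blue nut), the other nut is dark grey. At the start it lies on the worktop on a flat of its nuts, axis 14 mm up.
- inlet_c (a point): Centre of the blue inlet nut of column_c, 71 mm along its +x from the origin.
- column_d: Separation column (absent in some starts: then None): beige tube 20 mm dia with a white sleeve, 120 mm free between two hexagonal end nuts, 28 mm across flats and 22 mm long; 164 mm long over all, 0.12 kg. Origin: on the axis, halfway along; +x points to the inlet end (blue nut), the other nut is dark grey. At the start it lies on the worktop on a flat of its nuts, axis 14 mm up.
- inlet_d (a point): Centre of the blue inlet nut of column_d, 71 mm along its +x from the origin.
- column_e: Separation column: beige tube 20 mm dia with a white sleeve, 120 mm free between two hexagonal end nuts, 28 mm across flats and 22 mm long; 164 mm long over all, 0.12 kg. Origin: on the axis, halfway along; +x points to the inlet end (blue nut), the other nut is dark grey. At the start it lies in slot2 under the cover plate, the wrong way round.
- inlet_e (a point): Centre of the blue inlet nut of column_e, 71 mm along its +x from the origin.
- standard_white: Bystander: white bottle with white cap, 56 mm wide, 110 mm tall; loose, origin under its centre. Leave it standing where it is.
- vial: Bystander: small vial with blue cap, 27 mm wide, 52 mm tall; loose, origin under its centre. Leave it standing where it is.
- vial_white: Bystander: small vial with white cap, 27 mm wide, 52 mm tall; loose, origin under its centre. Leave it standing where it is.
- standard_brown: Bystander: brown bottle with black cap, 56 mm wide, 110 mm tall; loose, origin under its centre. Leave it standing where it is.

How it is judged:
By the outcome, as a careful person would: the job done as asked, in the order asked, and still so for the second after the job is handed in, with the robot touching nothing.
Of column_a, column_b, column_c, column_d only 2 to 3 are there at a start; the rules pass over those that are not, and their reading is None.
At some moment in a run one of plate, column_a, column_b, column_c, column_d, column_e may be knocked a few centimetres aside while the robot is not near it.
Once in a run the grip may slacken for a moment while it holds something.
It also fails if it takes over 208 s, if anything falls off the work surface, if the arm or the gripper's body presses on something with over 40 N, if the wrist force passes 120 N, or if a joint passes its speed limit or range.

## Working session

There is one attempt and no reset: what is moved stays moved. The work goes in short steps, Python scripts to look and compute and a tool call to move; the robot and the scene stay as the last step left them, time stands still between calls to the robot, and variables do not carry over. Pictures are saved under pics/ and viewed, at most 14 in all, crops included, and the job is handed in when it is done.

Besides the shell and the picture viewer there is one more tool, called after "Request:" as a command line: name --pt "numbers of a row" for each row, then --argument value for the rest. play_rows: Moves the arm, as the interface text tells. Its arguments: {"type":"object","properties":{"motion":{"type":"array","items":{"type":"array","items":{"type":"number"}}},"newtons":{"type":"number"}},"required":["motion"]}

```bash
mkdir -p pics; cat > h.py <<'E'
import numpy as np, cv2
from rig import manip
def get(n):
    d=manip.get_image(n); d['R']=np.array(d['R']);d['t']=np.array(d['t']); return d
def pts(d):
    z=d['range_z']; v,u=np.indices(z.shape)
    c=np.stack([(u-d['cx'])/d['fx']*z,(v-d['cy'])/d['fy']*z,z],-1)
    P=(c-d['t'])@d['R']; P[z==0]=np.nan; return P
def proj(d,X):
    c=d['R']@np.array(X)+d['t']; return np.array([d['fx']*c[0]/c[2]+d['cx'],d['fy']*c[1]/c[2]+d['cy']])
def save(d,n): cv2.imwrite('pics/'+n,cv2.cvtColor(d['img'],cv2.COLOR_RGB2BGR))
E
python3 - <<'E'
from h import *
for n in ['scene','side']:
    d=get(n); save(d,n+'0.png'); print(n,-d['R'].T@d['t'],d['R'][2],d['fx'])
s=manip.get_state(); print(s['position'],s['ee_rot'],s['clock'],s['width'])
E
```

```text
scene [-0.27068745  0.90477655  0.77348197] [ 0.57612744 -0.67411861 -0.46221345] 543.7625380945026
side [-0.22174096  1.25056133  0.68376401] [ 0.48196796 -0.79408646 -0.37031551] 575.5674901518197
[ 0.19204116 -0.54148591  0.2305304 ] [-8.14535651e-04  9.85520761e-01  1.69552833e-01 -5.39766470e-05] 0.1 0.08485461264541097
```

View pics/scene0.png

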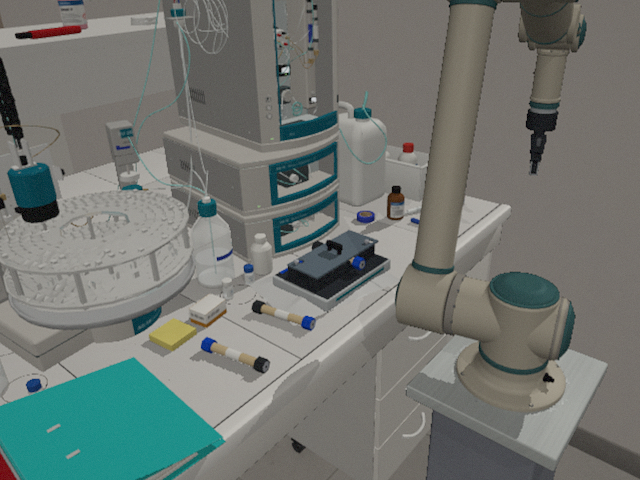

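View pics/side0.png

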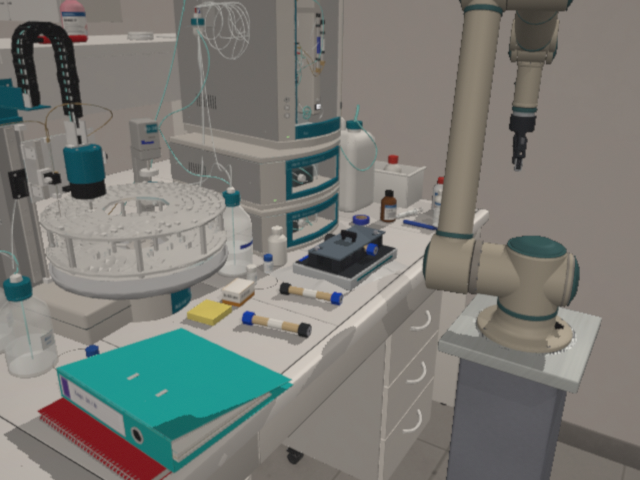

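The scene view shows the rack with its plate at about (330,265), and the blue nut of column_e at (357,263). Two loose columns are at about (285,315) and (235,355). The arm is clear of everything.

```bash
cat >> h.py <<'E'
def dump(d,x0,x1,y0,y1,fn,f=1):
    u0,v0,u1,v1=fn
E
python3 - <<'E'
from h import *
for n in ['scene','side']:
    d=get(n); P=pts(d); hsv=cv2.cvtColor(d['img'],cv2.COLOR_RGB2HSV)
    # work area mask by range
    W=(P[...,0]>.2)&(P[...,0]<.9)&(P[...,1]>-.6)&(P[...,1]<.6)
    for nm,m in [('blue',cv2.inRange(hsv,(112,150,60),(125,255,255))),('tan',cv2.inRange(hsv,(8,50,120),(25,140,255))),('dark',cv2.inRange(hsv,(0,0,0),(180,255,70)))]:
        m=((m>0)&W&(P[...,2]>.004)&(P[...,2]<.14)).astype(np.uint8)
        k,l,s,c=cv2.connectedComponentsWithStats(m)
        for i in range(1,k):
            if s[i,4]>40:
                q=P[l==i]; print(n,nm,c[i].round(),s[i,4],np.median(q,0).round(4),np.percentile(q,2,0).round(3),np.percentile(q,98,0).round(3))
    # plate top
    m=W&(P[...,2]>.04)&(P[...,2]<.115)&(P[...,1]<.2)
    print(np.histogram(P[m][:,2],bins=np.arange(.035,.12,.003)))
d=get('scene');save(d,'x.png');im=cv2.imread('pics/x.png')[150:330,220:460]
d2=get('side');save(d2,'x2.png');im2=cv2.imread('pics/x2.png')[150:330,240:480]
cv2.imwrite('pics/crop1.png',np.vstack([cv2.resize(im,None,fx=1.66*1,fy=1.66,interpolation=2),cv2.resize(im2,None,fx=1.66,fy=1.66,interpolation=2)]))
E
```

```text
scene blue [365. 218.] 89 [ 0.653  -0.4072  0.0149] [ 0.639 -0.45   0.006] [ 0.693 -0.394  0.02 ]
scene tan [268. 309.] 94 [0.538  0.1615 0.0212] [0.518 0.149 0.013] [0.558 0.168 0.026]
scene tan [294. 318.] 97 [0.4637 0.1481 0.0211] [0.445 0.139 0.014] [0.482 0.156 0.025]
scene tan [218. 348.] 120 [0.5185 0.3343 0.0214] [0.501 0.323 0.012] [0.538 0.341 0.025]
scene tan [247. 359.] 135 [0.4448 0.3203 0.0213] [0.427 0.309 0.012] [0.463 0.327 0.026]
scene dark [393. 200.] 178 [ 0.5985 -0.48    0.0726] [ 0.569 -0.503  0.007] [ 0.618 -0.463  0.11 ]
scene dark [317. 207.] 187 [ 0.6833 -0.2038  0.1209] [ 0.678 -0.305  0.11 ] [ 0.695 -0.11   0.129]
scene dark [286. 226.] 108 [ 0.7587 -0.137   0.0601] [ 0.692 -0.17   0.039] [ 0.765 -0.065  0.127]
scene dark [307. 239.] 119 [ 0.6875 -0.1535  0.032 ] [ 0.68  -0.296  0.027] [ 0.705 -0.071  0.038]
scene dark [316. 245.] 53 [ 0.5943 -0.0879  0.0749] [ 0.582 -0.103  0.063] [ 0.603 -0.078  0.079]
scene dark [334. 248.] 177 [ 0.5156 -0.072   0.0972] [ 0.495 -0.097  0.078] [ 0.557 -0.046  0.11 ]
scene dark [334. 275.] 1882 [ 0.4691 -0.0061  0.0415] [
[... 2076 characters left out ...]
34 -0.177  0.037] [0.595 0.055 0.078]
side dark [284. 288.] 86 [0.5668 0.1727 0.0206] [0.556 0.157 0.005] [0.577 0.179 0.029]
side dark [178. 298.] 174 [0.7182 0.3955 0.0461] [0.712 0.36  0.016] [0.724 0.413 0.064]
side dark [303. 330.] 115 [0.4097 0.3201 0.021 ] [0.399 0.303 0.006] [0.42  0.325 0.03 ]
(array([  0, 246, 354, 238, 205, 267, 237, 196, 193, 201, 196, 194, 194,
       217, 573, 798, 183, 140, 125, 116, 132, 130, 145, 150, 205, 156,
        94,   0]), array([0.035, 0.038, 0.041, 0.044, 0.047, 0.05 , 0.053, 0.056, 0.059,
       0.062, 0.065, 0.068, 0.071, 0.074, 0.077, 0.08 , 0.083, 0.086,
       0.089, 0.092, 0.095, 0.098, 0.101, 0.104, 0.107, 0.11 , 0.113,
       0.116, 0.119]))
```

View pics/crop1.png

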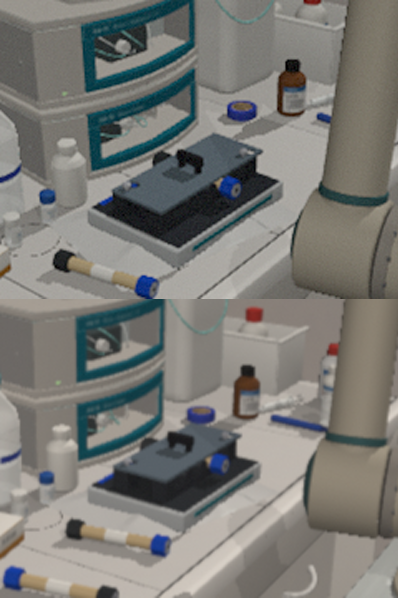

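The crop shows the plate with its handle at (190,160), column_e's blue nut on the near side and a blue spot at the far deck edge (105,200). Next I'll measure the rack yaw and move over it for an overhead wrist view.

```bash
cat >> h.py <<'E'
from scipy.spatial.transform import Rotation as Ro
def yaw(s):
    w,x,y,z=s['ee_rot']; M=Ro.from_quat([x,y,z,w]).as_matrix(); return np.degrees(np.arctan2(M[1,0],M[0,0])),M
def go(p,yw=None):
    "print shift (units) and turn needed from here"
    s=manip.get_state(); a,M=yaw(s); dl=M.T@(np.array(p)-np.array(s['position']))/.04
    t=0 if yw is None else -((yw-a+180)%360-180)/10
    print('at',np.round(s['position'],4),'yaw',a.round(2),'j6',np.degrees(s['qpos'][5]).round(),'SHIFT',dl.round(3),'TURN',np.round(t,3),'t',s['clock'])
E
python3 - <<'E'
from h import *
d=get('scene'); P=pts(d)
for n in ['scene','side']:
    d=get(n); P=pts(d)
    W=(P[...,0]>.3)&(P[...,0]<.68)&(P[...,1]>-.3)&(P[...,1]<.12)
    for lo,hi in [(.0785,.084),(.036,.044),(.1055,.113)]:
        q=P[W&(P[...,2]>lo)&(P[...,2]<hi)]
        r=cv2.minAreaRect((q[:,:2]*1000).astype(np.float32)); print(n,lo,len(q),r,np.median(q,0).round(4))
go([.47,-.10,.36],10)
E
```

```text
scene 0.0785 1502 ((547.8283081054688, -82.89625549316406), (263.2057800292969, 210.6028594970703), 77.42459869384766) [ 0.5123 -0.0535  0.0805]
scene 0.036 1391 ((549.9398803710938, -59.25880432128906), (259.712646484375, 306.58636474609375), 0.0012819430558010936) [0.4588 0.0066 0.0392]
scene 0.1055 55 ((599.114990234375, -128.1803436279297), (46.928199768066406, 239.908447265625), 52.313453674316406) [ 0.5216 -0.0753  0.108 ]
side 0.0785 1017 ((550.6238403320312, -80.38710021972656), (270.7969970703125, 214.97781372070312), 78.38374328613281) [ 0.5132 -0.0513  0.0806]
side 0.036 1050 ((550.4465942382812, -61.11845397949219), (258.5665588378906, 304.23065185546875), 0.06245805695652962) [0.4641 0.0099 0.0393]
side 0.1055 43 ((603.1820068359375, -127.39677429199219), (55.43592071533203, 240.19235229492188), 51.40962219238281) [ 0.5258 -0.0734  0.1079]
at [ 0.1922 -0.5419  0.2313] yaw 19.52 j6 -7.0 SHIFT [10.239 -8.091 -3.218] TURN 0.952 t 0.45
```

Request:
play_rows --pt "0.6 -0.5 -1 0 85" --pt "1.5 -1.2 -2 0 85" --pt "2.5 -2 -3 0 85" --pt "3.6 -2.9 -3.2 0 85" --pt "4.8 -3.8 -3.2 0 85"

```text
clock: 1.08
position: [0.3233, -0.3335, 0.3608]
ee_rot: [0.002, 0.986, 0.169, 0.001]
contact_force: [1.1, -0.0, -0.2]
width: 0.0853
gripper_force: 0.0
```

Request:
play_rows --pt "1.2 -0.9 0 0.6 85" --pt "2.4 -1.9 0 1.4 85" --pt "3.6 -2.8 0 2.2 85" --pt "4.6 -3.6 0 2.8 85" --pt "5.4 -4.3 0 3.1 85"

```text
clock: 1.7
position: [0.4692, -0.0983, 0.3594]
ee_rot: [0.0, 0.995, -0.1, 0.0]
contact_force: [0.8, -0.3, -0.0]
width: 0.0847
gripper_force: 0.0
```

```bash
python3 - <<'E'
from h import *
d=get('wrist'); save(d,'w0.png'); print(-d['R'].T@d['t'],d['R'][2]); go([.47,-.1,.36],-12)
E
```

```text
[ 0.55012829 -0.11473313  0.50179192] [-0.31383409  0.06491935 -0.94725585]
at [ 0.4713 -0.094   0.3593] yaw -11.36 j6 82.0 SHIFT [-0.002  0.154 -0.019] TURN 0.064 t 1.75
```

View pics/w0.png

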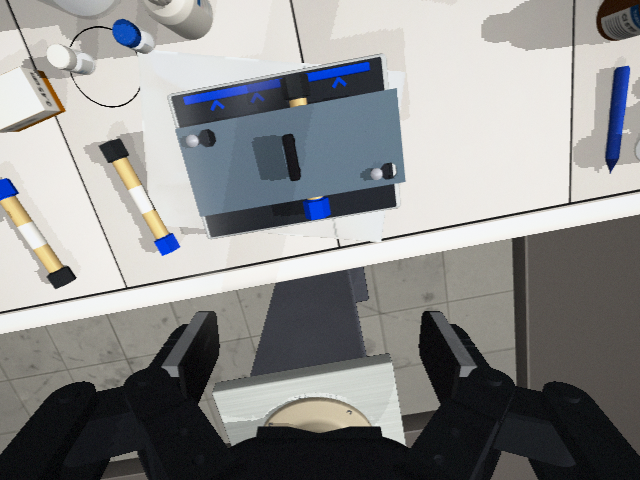

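The overhead view shows the stripe at the far edge (330,75), so inlets go to world +x. Stud heads are at (205,138) and (385,172), the handle at (291,157), and column_e's blue nut at (317,208) faces the robot. Loose columns are at (140,200) with blue near, and (35,235) with blue far.

```bash
cat >> h.py <<'E'
def ray(d,uv,z):
    c=np.array([(uv[0]-d['cx'])/d['fx'],(uv[1]-d['cy'])/d['fy'],1.])
    o=-d['R'].T@d['t']; r=d['R'].T@c; return o+r*(z-o[2])/r[2]
def rect(d,P,zlo,zhi,box,f=None,zc=None):
    W=(P[...,0]>box[0])&(P[...,0]<box[1])&(P[...,1]>box[2])&(P[...,1]<box[3])&(P[...,2]>zlo)&(P[...,2]<zhi)
    if f is not None: W&=f
    m=cv2.morphologyEx(W.astype(np.uint8),cv2.MORPH_OPEN,np.ones((3,3)))
    k,l,s,c=cv2.connectedComponentsWithStats(m); i=1+np.argmax(s[1:,4])
    v,u=np.where(l==i); q=np.array([ray(d,(a,b),zc) for a,b in zip(u,v)]) if zc else P[l==i]
    (cx,cy),(a,b),ang=cv2.minAreaRect((q[:,:2]*1000).astype(np.float32))
    if a>b: ang-=90   # direction of short side
    ang=(ang+45)%180-45
    return np.round([cx,cy,max(a,b),min(a,b),ang],1), np.median(P[l==i],0).round(4)
def blobs(d,P,which,box,zr=(.004,.13),mn=60):
    hsv=cv2.cvtColor(d['img'],cv2.COLOR_RGB2HSV)
    R={'blue':((112,150,60),(125,255,255)),'tan':((8,50,110),(25,160,255)),'dark':((0,0,0),(180,255,60))}[which]
    m=(cv2.inRange(hsv,*R)>0)&(P[...,0]>box[0])&(P[...,0]<box[1])&(P[...,1]>box[2])&(P[...,1]<box[3])&(P[...,2]>zr[0])&(P[...,2]<zr[1])
    k,l,s,c=cv2.connectedComponentsWithStats(m.astype(np.uint8))
    return [(c[i].round(),s[i,4],P[l==i].mean(0).round(4),np.percentile(P[l==i],2,0).round(3),np.percentile(P[l==i],98,0).round(3)) for i in range(1,k) if s[i,4]>mn]
E
python3 - <<'E'
from h import *
d=get('wrist'); P=pts(d)
B=(.35,.68,-.25,.12)
print('plate',rect(d,P,.077,.0835,B,zc=.081))
print('handle',rect(d,P,.1055,.113,B))
print('deck+all',rect(d,P,.03,.12,B))
W=(P[...,2]>.036)&(P[...,2]<.044)&(P[...,0]>.3)&(P[...,0]<.7)&(P[...,1]>-.3)&(P[...,1]<.15)
v,u=np.where(W); q=np.array([ray(d,(a,b),.04) for a,b in zip(u,v)]); print('deck',cv2.minAreaRect((q[:,:2]*1000).astype(np.float32)))
for w in ['tan','blue','dark']:
    for b in blobs(d,P,w,(.2,.7,-.3,.5)): print(w,*b)
for uv in [(207,138),(383,172)]: print('stud?',P[uv[1],uv[0]])
W=(P[...,2]>.086)&(P[...,2]<.094); k,l,s,c=cv2.connectedComponentsWithStats(W.astype(np.uint8))
for i in range(1,k):
    if s[i,4]>30: print('stud',c[i],s[i,4],P[l==i].mean(0))
E
```

```text
plate (array([520.9, -77. , 251.8, 103.9,  -1.8]), array([ 0.524 , -0.0844,  0.0807]))
handle (array([520.6, -77.1,  49. ,  11.9,  88.2]), array([ 0.5215, -0.0774,  0.1084]))
deck+all (array([521. , -69.2, 269.9, 190.3,  -1.8]), array([ 0.5321, -0.0792,  0.0799]))
deck ((564.6478881835938, -24.379562377929688), (358.1246643066406, 269.7118835449219), 88.26555633544922)
tan [304. 103.] 122 [ 0.5768 -0.0959  0.0706] [ 0.573 -0.105  0.04 ] [ 0.58  -0.086  0.075]
tan [132. 173.] 489 [0.5393 0.1517 0.0209] [0.52  0.143 0.012] [0.558 0.163 0.025]
tan [ 21. 211.] 517 [0.5211 0.3232 0.0198] [0.502 0.316 0.009] [0.54  0.335 0.025]
tan [160. 224.] 411 [0.4642 0.1382 0.0209] [0.446 0.13  0.012] [0.483 0.149 0.025]
tan [ 54. 258.] 455 [0.446  0.3095 0.0199] [0.427 0.302 0.01 ] [0.465 0.32  0.025]
blue [344.  76.] 247 [ 0.5986 -0.1476  0.042 ] [ 0.589 -0.185  0.039] [ 0.607 -0.112  0.044]
blue [236.  94.] 911 [ 0.6048 -0.0169  0.0422] [ 0.593 -0.077  0.04 ] [0.611 0.038 0.044]
blue [  9. 189.] 364 [0.5523 0.3242 0.0214] [0.541 0.317 0.007] [0.565 0.336 0.029]
blue [322. 209.] 394 [ 0.4531 -0.092 
[... 544 characters left out ...]
9 0.145 0.014] [0.582 0.168 0.03 ]
dark [393. 172.] 136 [ 0.4791 -0.1849  0.066 ] [ 0.467 -0.195  0.039] [ 0.489 -0.178  0.077]
dark [367. 202.] 1434 [ 0.4432 -0.151   0.0396] [ 0.429 -0.192  0.038] [ 0.458 -0.109  0.041]
dark [270. 218.] 1691 [ 0.4471 -0.0196  0.0396] [ 0.433 -0.071  0.038] [0.462 0.034 0.041]
dark [ 66. 277.] 357 [0.4152 0.3014 0.0228] [0.404 0.293 0.008] [0.426 0.315 0.029]
stud? [0.56200603 0.02146922 0.07632168]
stud? [ 0.48568426 -0.16998755  0.09008231]
stud [173.38764045   6.61235955] 178 [0.69059083 0.01338106 0.08791835]
stud [197.72580645 141.4516129 ] 124 [0.56017586 0.02866205 0.08957907]
stud [381.27826087 175.19130435] 115 [ 0.48236253 -0.16761704  0.08945775]
```

```bash
cat >> h.py <<'E'
C=np.array([.521,-.0693]); RY=-1.8
def rk(x,y,z):  # rack mm -> world m
    a=np.radians(RY); return [C[0]+(np.cos(a)*x-np.sin(a)*y)/1e3, C[1]+(np.sin(a)*x+np.cos(a)*y)/1e3, z/1e3]
E
python3 - <<'E'
from h import *
print(rk(0,-8.5,76)); go([.5208,-.0775,.14],RY)
E
```

```text
[np.float64(0.5207330085478359), np.float64(-0.07779580576310872), 0.076]
at [ 0.4699 -0.0967  0.3592] yaw -11.19 j6 81.0 SHIFT [ 1.153 -0.707  5.482] TURN -0.939 t 1.8
```

Request:
play_rows --pt "0.3 -0.2 1.2 -0.2 40" --pt "0.6 -0.4 2.6 -0.5 40" --pt "0.9 -0.6 4 -0.8 40" --pt "1.15 -0.7 5 -0.94 40" --pt "1.15 -0.7 5.4 -0.94 40"

```text
clock: 2.42
position: [0.5178, -0.0822, 0.1405]
ee_rot: [-0.0, 1.0, -0.018, -0.002]
contact_force: [0.2, 0.2, 0.0]
width: 0.0399
gripper_force: 0.0
```

```bash
python3 - <<'E'
from h import *
s=[go([.5208,-.0777,.086],RY) for i in range(2)]; d=get('wrist'); P=pts(d); print(rect(d,P,.1055,.113,(.4,.6,-.2,0))); go([.5208,-.0777,.086],RY)
E
```

```text
at [ 0.5178 -0.0822  0.1405] yaw -2.05 j6 75.0 SHIFT [ 0.076 -0.113  1.362] TURN -0.025 t 2.425
at [ 0.5178 -0.0822  0.1405] yaw -2.05 j6 75.0 SHIFT [ 0.076 -0.113  1.362] TURN -0.025 t 2.425
(array([521.1, -77.3,  49.9,  11.9,  88.1]), array([ 0.523 , -0.0774,  0.1083]))
at [ 0.5168 -0.0821  0.1395] yaw -2.07 j6 75.0 SHIFT [ 0.104 -0.111  1.336] TURN -0.027 t 2.475
```

Request:
play_rows --pt "0.1 -0.11 0.7 0 40" --pt "0.1 -0.11 1.33 0 40" --pt "0.1 -0.11 1.33 0 8" --pt "0.1 -0.11 1.33 0 8" --pt "0.1 -0.11 1.33 0 8" --newtons 70

```text
clock: 3.1
position: [0.5237, -0.0781, 0.091]
ee_rot: [0.0, 1.0, -0.018, 0.001]
contact_force: [0.0, -0.6, -2.4]
width: 0.0104
gripper_force: 70.0
```

Request:
play_rows --pt "0 0 0 0 8" --pt "0 0 0 0 8"

```text
clock: 3.35
position: [0.5237, -0.078, 0.0909]
ee_rot: [0.0, 1.0, -0.018, 0.001]
contact_force: [-2.1, -0.4, 2.1]
width: 0.0103
gripper_force: 70.7
```

```bash
python3 - <<'E'
from h import *
go(rk(0,7.5,86),RY); s=manip.get_state(); print(s['width'],s['gripper_force'],s['contact_force'])
E
```

```text
at [ 0.5237 -0.078   0.0909] yaw -2.06 j6 76.0 SHIFT [-0.075 -0.403  0.122] TURN -0.026 t 3.35
0.01034650380662027 70.68238735198975 [-2.13549728 -0.38629062  2.09603898]
```

Request:
play_rows --pt "0 0 0 0 25" --pt "0 0 0 0 25" --pt "-0.05 0 0.1 0 25" --pt "-0.05 0 0.1 0 8" --pt "-0.05 0 0.1 0 8"

```text
clock: 3.98
position: [0.5207, -0.0775, 0.0858]
ee_rot: [-0.0, 1.0, -0.018, -0.001]
contact_force: [0.2, 0.7, -0.7]
width: 0.0106
gripper_force: 69.8
```

Request:
play_rows --pt "0 0 0 0 8" --pt "0 0 0 0 8"

```text
clock: 4.22
position: [0.5209, -0.0775, 0.0857]
ee_rot: [-0.0, 1.0, -0.018, -0.0]
contact_force: [-0.7, -1.3, -3.9]
width: 0.0104
gripper_force: 69.6
```

```bash
python3 - <<'E'
from h import *
go(rk(0,7.5,86),RY); s=manip.get_state(); print(s['width'],s['gripper_force'],s['contact_force'])
d=get('wrist'); P=pts(d); print(rect(d,P,.077,.0835,(.35,.68,-.25,.12),zc=.081)); go(rk(0,7.5,86),RY); save(d,'w1.png')
E
```

```text
at [ 0.5209 -0.0775  0.0857] yaw -2.07 j6 76.0 SHIFT [-0.005 -0.393 -0.007] TURN -0.027 t 4.225
0.01038113135339886 69.5944082736969 [-0.6959341  -1.262108   -3.88268531]
(array([522. , -77.2, 251.4, 104.5,  -2.1]), array([ 0.5373, -0.0823,  0.0807]))
at [ 0.521  -0.0775  0.0858] yaw -2.07 j6 76.0 SHIFT [-0.009 -0.393 -0.006] TURN -0.027 t 4.275
```

View pics/w1.png

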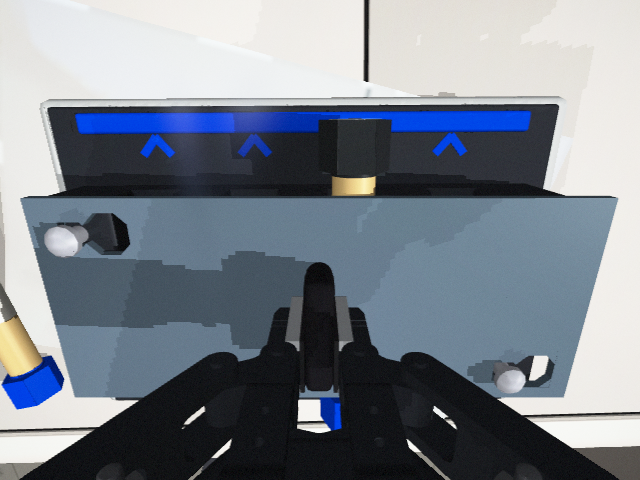

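The fingers hold the handle at (320,320), and the windows lie on the -y side of the stud heads at (65,240) and (510,378). Now I'll slide the plate +y.

Request:
play_rows --pt "0 -0.14 0 0 8" --pt "0 -0.28 0 0 8" --pt "0 -0.4 0 0 8" --pt "0 -0.4 0 0 8"

```text
clock: 4.78
position: [0.522, -0.0609, 0.0861]
ee_rot: [-0.0, 1.0, -0.018, 0.0]
contact_force: [-0.4, -0.7, -2.9]
width: 0.0106
gripper_force: 69.4
```

```bash
python3 - <<'E'
from h import *
s=manip.get_state(); print(s['width'],s['gripper_force'],s['contact_force'])
d=get('wrist'); P=pts(d); print(rect(d,P,.077,.0835,(.35,.68,-.25,.12),zc=.081)); go(rk(0,7.5,86),RY); print(rk(0,7.5,0))
E
```

```text
0.010615630908339599 69.41898465156555 [-0.35788358 -0.70021578 -2.93427487]
(array([523. , -60.5, 252.2, 104.7,  -2.1]), array([ 0.5389, -0.0634,  0.081 ]))
at [ 0.522  -0.0612  0.0861] yaw -2.04 j6 78.0 SHIFT [-0.018  0.016  0.003] TURN -0.024 t 4.825
[np.float64(0.521235580693086), np.float64(-0.061803700797257013), 0.0]
```

Windows are over the heads (within 1.3 mm). Lift slowly first.

Request:
play_rows --pt "0 0.02 -0.2 0 8" --pt "0 0.02 -0.5 0 8" --pt "0 0.02 -1 0 8" --pt "0 0.02 -1.8 0 8" --pt "0 0.02 -2.2 0 8"

```text
clock: 5.45
position: [0.523, -0.0629, 0.1769]
ee_rot: [0.001, 1.0, -0.018, 0.002]
contact_force: [-0.0, 0.3, -3.2]
width: 0.0103
gripper_force: 69.6
```

```bash
python3 - <<'E'
from h import *
s=manip.get_state(); print(s['width'],s['gripper_force'],s['contact_force'])
d=get('wrist'); P=pts(d); print(rect(d,P,.155,.18,(.35,.68,-.25,.12))); go([.5,-.345,.174],RY)
E
```

```text
0.01028663174056175 69.55365300178528 [-0.04811468  0.27448101 -3.21817395]
(array([523.4, -62.7, 253.8, 105.3,  -2.1]), array([ 0.5399, -0.0659,  0.1719]))
at [ 0.5239 -0.0631  0.1786] yaw -2.09 j6 78.0 SHIFT [-0.34   7.064  0.123] TURN -0.029 t 5.5
```

Request:
play_rows --pt "0 0.6 0 0 8" --pt "-0.1 1.5 0 0 8" --pt "-0.2 2.5 0 0 8" --pt "-0.3 3.5 0 0 8" --pt "-0.33 4.5 0 0 8"

```text
clock: 6.12
position: [0.5016, -0.2431, 0.1744]
ee_rot: [0.0, 1.0, -0.018, 0.0]
contact_force: [-0.4, 0.3, -4.2]
width: 0.0106
gripper_force: 69.4
```

Request:
play_rows --pt "0 1 0 0 8" --pt "0 2 0.4 0 8" --pt "0 2.5 1.4 0 8" --pt "0 2.5 2.4 0 8" --pt "0 2.5 3.4 0 8"

```text
clock: 6.75
position: [0.4983, -0.3425, 0.0371]
ee_rot: [0.0, 1.0, -0.019, 0.0]
contact_force: [-0.2, -0.3, -3.7]
width: 0.0105
gripper_force: 69.4
```

```bash
python3 - <<'E'
from h import *
s=manip.get_state(); print(s['width'],s['gripper_force'],s['contact_force'])
go([.5,-.345,.0105],RY);d=get('wrist');go([.5,-.345,.0105],RY)
E
```

```text
0.010503664480486879 69.41417813301086 [-0.2255652  -0.28785728 -3.73767821]
at [ 0.4983 -0.3425  0.0371] yaw -2.14 j6 51.0 SHIFT [0.044 0.061 0.665] TURN -0.034 t 6.75
at [ 0.4953 -0.3398  0.0317] yaw -2.13 j6 51.0 SHIFT [0.127 0.13  0.529] TURN -0.033 t 6.8
```

Request:
play_rows --pt "0.1 0.1 0.25 0 8" --pt "0.1 0.1 0.42 0 8" --pt "0.1 0.1 0.5 0 8" --pt "0.1 0.1 0.5 0 8"

```text
clock: 7.3
position: [0.5027, -0.3461, 0.0189]
ee_rot: [0.0, 1.0, -0.018, 0.0]
contact_force: [0.6, -0.0, -3.7]
width: 0.0105
gripper_force: 69.4
```

Request:
play_rows --pt "0 0 0.1 0 8" --pt "0 0 0.2 0 8" --pt "0 0 0.2 0 8"

```text
clock: 7.68
position: [0.5022, -0.3459, 0.0099]
ee_rot: [-0.0, 1.0, -0.018, -0.0]
contact_force: [-0.3, 0.3, -2.9]
width: 0.0109
gripper_force: 69.5
```

Request:
play_rows --pt "0 0 0 0 40" --pt "0 0 0 0 40" --pt "0 0 -1 0 60" --pt "0 0 -2.2 0 60" --pt "0 0 -3.6 0 60"

```text
clock: 8.3
position: [0.502, -0.3457, 0.1553]
ee_rot: [-0.0, 1.0, -0.018, -0.0]
contact_force: [-0.2, -1.0, 0.5]
width: 0.06
gripper_force: 0.0
```

Request:
play_rows --pt "0 -0.6 -1 0 60" --pt "0.1 -1.8 -2 0 60" --pt "0.2 -3.2 -2.6 0 60" --pt "0.3 -4.6 -2.6 0 60" --pt "0.4 -5.6 -2.6 0 60"

```text
clock: 8.93
position: [0.5265, -0.1204, 0.2593]
ee_rot: [0.0, 1.0, -0.018, 0.001]
contact_force: [0.6, -1.0, 0.3]
width: 0.0597
gripper_force: 0.0
```

```bash
python3 - <<'E'
from h import *
d=get('wrist');P=pts(d); save(d,'w2.png'); go(rk(0,-24,140),RY)
for w in ['tan','blue','dark']:
    for b in blobs(d,P,w,(.35,.7,-.3,.5),(.004,.09)): print(w,*b)
print('plate',rect(d,P,.002,.009,(.4,.6,-.55,-.2)))
E
```

```text
at [ 0.5266 -0.1157  0.2592] yaw -1.88 j6 72.0 SHIFT [-0.183 -0.538  2.981] TURN -0.008 t 8.975
tan [291. 179.] 907 [ 0.5606 -0.0953  0.0712] [ 0.541 -0.104  0.064] [ 0.579 -0.086  0.075]
tan [ 70. 200.] 802 [0.5395 0.1508 0.0203] [0.52  0.143 0.01 ] [0.558 0.162 0.025]
tan [293. 256.] 721 [ 0.4847 -0.0928  0.0715] [ 0.465 -0.102  0.066] [ 0.503 -0.083  0.075]
tan [ 98. 263.] 654 [0.4646 0.1374 0.0203] [0.446 0.129 0.01 ] [0.483 0.148 0.025]
blue [214. 131.] 1364 [ 0.605  -0.0216  0.0421] [ 0.593 -0.086  0.04 ] [0.611 0.035 0.044]
blue [343. 135.] 194 [ 0.5971 -0.1466  0.0415] [ 0.586 -0.185  0.038] [ 0.603 -0.112  0.043]
blue [242. 143.] 93 [ 0.5936 -0.0467  0.0406] [ 0.589 -0.054  0.039] [ 0.599 -0.039  0.042]
blue [295. 283.] 426 [ 0.4546 -0.0927  0.0698] [ 0.439 -0.106  0.039] [ 0.464 -0.075  0.078]
blue [110. 287.] 397 [0.4346 0.1291 0.0222] [0.423 0.12  0.008] [0.444 0.145 0.029]
dark [382.  32.] 568 [ 0.6861 -0.184   0.0303] [ 0.682 -0.278  0.024] [ 0.695 -0.106  0.037]
dark [101.  35.] 83 [0.6902 0.0683 0.0424] [0.684 0.067 0.037] [0.697 0.071 0.049]
dark [275. 211.] 31150 [ 0.5233 -0.0753  0.0487] [ 0.435 -0.192  0.038] [0.603 0.05  0.077]
dark [ 57. 171.] 708 [0.5714 0.1543 0.0235] [0.56  0.145 0.011] [0.583 0.167 0.029]
plate (array([ 518.9, -341.6,  262.8,  136.9,   -2.2]), array([ 0.5084, -0.3355,  0.0045]))
```

View pics/w2.png

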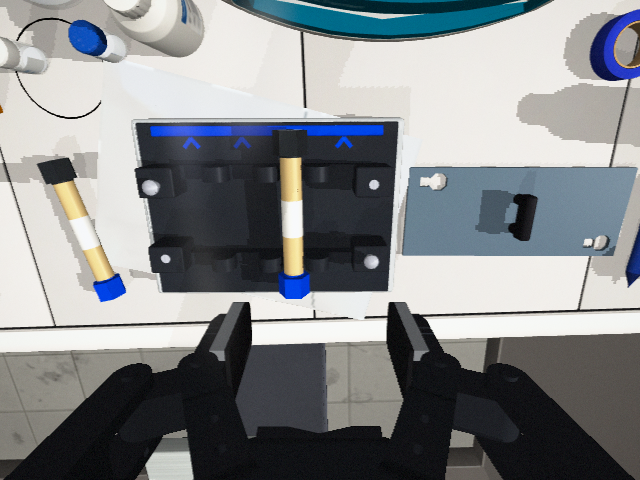

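The lid is off and lies at (520,210) on the worktop. column_e is in slot 2 at (292,220), blue nut at (293,285), and the worktop column is at (85,230).

Request:
play_rows --pt "0 -0.2 0.8 0 40" --pt "-0.1 -0.4 1.8 0 40" --pt "-0.12 -0.53 2.8 0 40" --pt "-0.12 -0.53 3 0 40" --pt "-0.12 -0.53 3 0 40"

```text
clock: 9.6
position: [0.5229, -0.1017, 0.1387]
ee_rot: [0.0, 1.0, -0.018, 0.0]
contact_force: [1.5, -0.4, 0.1]
width: 0.0399
gripper_force: 0.0
```

```bash
python3 - <<'E'
from h import *
d=get('wrist');go([.5226,-.0938,.048],RY)
E
```

```text
at [ 0.5236 -0.102   0.1395] yaw -2.09 j6 74.0 SHIFT [-0.038 -0.206  2.287] TURN -0.029 t 9.65
```

Request:
play_rows --pt "-0.03 -0.2 0.5 0 40" --pt "-0.03 -0.2 1.3 0 40" --pt "-0.03 -0.2 2.1 0 40" --pt "-0.03 -0.2 2.2 0 40" --pt "-0.03 -0.2 2.2 0 40" --newtons 50

```text
clock: 10.28
position: [0.5229, -0.0939, 0.0515]
ee_rot: [0.0, 1.0, -0.018, 0.001]
contact_force: [0.3, 0.7, 0.1]
width: 0.0401
gripper_force: 0.0
```

```bash
python3 - <<'E'
from h import *
d=get('wrist');go([.5226,-.0938,.048],RY)
E
```

```text
at [ 0.5231 -0.0939  0.0518] yaw -2.09 j6 74.0 SHIFT [-0.013 -0.002  0.096] TURN -0.029 t 10.325
```

Request:
play_rows --pt "-0.01 0 0.08 0 15" --pt "-0.01 0 0.08 0 15" --pt "-0.01 0 0.08 0 15" --pt "-0.01 0 0.08 0 15" --pt "-0.01 0 0.08 0 15" --newtons 60

```text
clock: 10.95
position: [0.5222, -0.0935, 0.0482]
ee_rot: [0.0, 1.0, -0.018, 0.001]
contact_force: [-0.1, 0.5, 5.6]
width: 0.0181
gripper_force: 58.5
```

Request:
play_rows --pt "0 0 -0.3 0 15" --pt "0 0 -1 0 15" --pt "0 0 -2 0 15" --pt "0 0 -3 -0.5 15" --pt "0 0 -3.6 -1.5 15"

```text
clock: 11.58
position: [0.5214, -0.0933, 0.1935]
ee_rot: [0.001, 0.993, 0.115, 0.001]
contact_force: [-0.8, -0.4, -1.0]
width: 0.0183
gripper_force: 58.6
```

Request:
play_rows --pt "0 0 0 -1 15" --pt "0 0 0 -2 15" --pt "0 0 0 -3 15" --pt "0 0 0 -4 15" --pt "0 0 0 -5 15"

```text
clock: 12.2
position: [0.5205, -0.0931, 0.1911]
ee_rot: [-0.0, 0.851, 0.524, -0.0]
contact_force: [-0.0, -0.1, -0.9]
width: 0.0181
gripper_force: 58.6
```

Request:
play_rows --pt "0 0 0 -1 15" --pt "0 0 0 -2 15" --pt "0 0 0 -3 15" --pt "0 0 0 -4 15" --pt "0 0 0 -5 15"

```text
clock: 12.82
position: [0.5205, -0.0931, 0.1911]
ee_rot: [-0.0, 0.55, 0.835, -0.0]
contact_force: [0.4, -0.6, -1.0]
width: 0.018
gripper_force: 58.6
```

Request:
play_rows --pt "0 0 0 -1 15" --pt "0 0 0 -2 15" --pt "0 0 0 -3 15" --pt "0 0 0 -4 15" --pt "0 0 0 -5 15"

```text
clock: 13.45
position: [0.5205, -0.0931, 0.1911]
ee_rot: [-0.0, 0.146, 0.989, -0.0]
contact_force: [0.3, 0.6, -1.5]
width: 0.0182
gripper_force: 58.6
```

```bash
python3 - <<'E'
from h import *
s=manip.get_state(); print(s['width'],s['gripper_force'],s['contact_force'])
d=get('wrist');P=pts(d);save(d,'w3.png');go(rk(0,-24,60),180+RY)
z=s['position'][2]
for w in ['tan','blue']:
    for b in blobs(d,P,w,(.35,.7,-.3,.1),(.1,.3)): print(w,*b)
E
```

```text
0.018218712825513402 58.60793352127075 [ 0.32914501  0.63274719 -1.49592597]
at [ 0.5206 -0.0931  0.1911] yaw 163.46 j6 -91.0 SHIFT [ 0.004 -0.007  3.277] TURN -1.474 t 13.5
tan [318. 251.] 5424 [ 0.483  -0.0821  0.2146] [ 0.465 -0.094  0.209] [ 0.503 -0.07   0.217]
tan [319. 406.] 2096 [ 0.5494 -0.1018  0.2146] [ 0.537 -0.113  0.209] [ 0.562 -0.091  0.217]
```

View pics/w3.png

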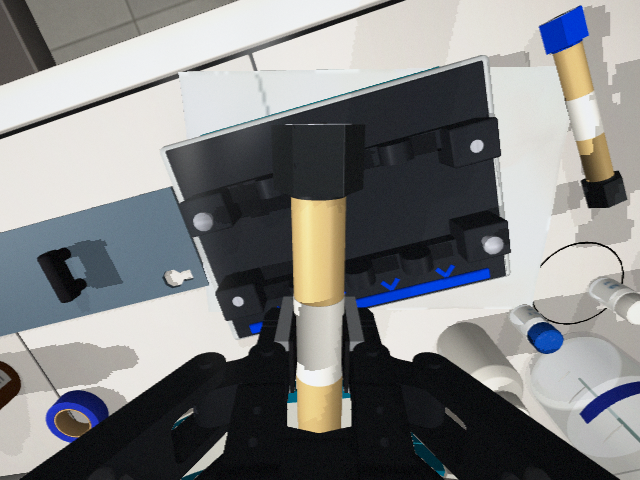

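The column is held level, dark nut at (318,160), and the blue inlet now points to the stripe. Finishing the turn and lowering.

Request:
play_rows --pt "0 0 0 -0.9 15" --pt "0 0 0 -1.47 15" --pt "0 0 0.8 -1.47 15" --pt "0 0 1.8 -1.47 15" --pt "0 0 2.2 -1.47 15"

```text
clock: 14.12
position: [0.5191, -0.0926, 0.1009]
ee_rot: [-0.002, 0.022, 1.0, 0.001]
contact_force: [0.1, 0.3, -1.1]
width: 0.0183
gripper_force: 58.6
```

```bash
python3 - <<'E'
from h import *
d=get('wrist');go(rk(-0.5,-24,50),180+RY)
E
```

```text
at [ 0.5184 -0.0925  0.0997] yaw 177.49 j6 -105.0 SHIFT [-0.041 -0.021  1.241] TURN -0.071 t 14.175
```

Request:
play_rows --pt "-0.04 -0.02 0.3 -0.07 15" --pt "-0.04 -0.02 0.7 -0.07 15" --pt "-0.04 -0.02 1.05 -0.07 15" --pt "-0.04 -0.02 1.22 -0.07 15" --pt "-0.04 -0.02 1.22 -0.07 15"

```text
clock: 14.8
position: [0.5225, -0.0941, 0.0538]
ee_rot: [-0.0, 0.015, 1.0, 0.0]
contact_force: [-1.3, 0.3, -1.2]
width: 0.0182
gripper_force: 58.6
```

Request:
play_rows --pt "0 0 0.03 0 15" --pt "0 0 0.03 0 15"

```text
clock: 15.05
position: [0.523, -0.0942, 0.0533]
ee_rot: [0.0, 0.015, 1.0, -0.0]
contact_force: [-0.1, -0.1, -1.3]
width: 0.0179
gripper_force: 58.6
```

Request:
play_rows --pt "0.05 0 0.06 0 15" --pt "0.05 0 0.11 0 15" --pt "0.05 0 0.11 0 15" --pt "0.05 0 0.11 0 36" --pt "0.05 0 0.11 0 36"

```text
clock: 15.68
position: [0.5209, -0.0941, 0.0487]
ee_rot: [0.0, 0.015, 1.0, -0.0]
contact_force: [0.1, -0.1, 0.0]
width: 0.0358
gripper_force: 0.0
```

Request:
play_rows --pt "0 0 -0.5 0 36" --pt "0 0 -1.5 0 36" --pt "0 0 -3 0 36" --pt "0 0 -4.4 0 60" --pt "0 0 -4.6 0 60"

```text
clock: 16.3
position: [0.5232, -0.0948, 0.2373]
ee_rot: [0.005, 0.015, 1.0, -0.001]
contact_force: [-0.2, -0.1, -0.5]
width: 0.0598
gripper_force: 0.0
```

```bash
python3 - <<'E'
from h import *
d=get('wrist');P=pts(d);save(d,'w4.png')
for w in ['tan','blue','dark']:
    for b in blobs(d,P,w,(.35,.7,-.3,.5),(.004,.09)): print(w,*b)
d=get('scene');P=pts(d)
for w in ['tan']:
    for b in blobs(d,P,w,(.35,.7,-.3,.5),(.004,.09),40): print(w,*b)
d=get('wrist');go([.502,.1440,.2],10.1);go([.502,.1440,.2],190.1)
E
```

```text
tan [557. 138.] 982 [0.4638 0.1373 0.0209] [0.445 0.129 0.012] [0.483 0.148 0.025]
tan [319. 172.] 1027 [ 0.4823 -0.0933  0.0718] [ 0.463 -0.102  0.067] [ 0.502 -0.084  0.075]
tan [556. 212.] 839 [0.5387 0.1507 0.0207] [0.52  0.142 0.012] [0.558 0.163 0.025]
tan [320. 254.] 809 [ 0.5577 -0.0952  0.0718] [ 0.539 -0.104  0.067] [ 0.577 -0.086  0.075]
blue [558. 103.] 870 [0.4322 0.1297 0.0245] [0.421 0.119 0.015] [0.444 0.143 0.029]
blue [322. 283.] 2066 [ 0.5961 -0.0938  0.0536] [ 0.58  -0.179  0.039] [0.608 0.02  0.079]
dark [354. 192.] 39295 [ 0.5071 -0.0615  0.0483] [ 0.434 -0.188  0.038] [0.596 0.051 0.077]
dark [557. 241.] 681 [0.5694 0.155  0.024 ] [0.558 0.145 0.013] [0.582 0.169 0.029]
dark [386. 289.] 98 [ 0.612  -0.026   0.0397] [ 0.611 -0.075  0.038] [0.614 0.023 0.041]
dark [290. 348.] 548 [ 0.6897 -0.1341  0.0303] [ 0.683 -0.176  0.023] [ 0.699 -0.093  0.037]
tan [327. 249.] 60 [ 0.5573 -0.09    0.0697] [ 0.542 -0.107  0.063] [ 0.574 -0.082  0.075]
tan [348. 257.] 67 [ 0.4868 -0.092   0.0683] [ 0.465 -0.148  0.037] [ 0.535 -0.079  0.075]
tan [268. 310.] 108 [0.5384 0.1611 0.0195] [0.519 0.15  0.01 ] [0.558 0.169 0.026]
tan [294. 318.] 105 [0.463  0.1479 0.0199] [0.446 0.138 0.012] [0.482 0.154 0.026]
tan [218. 348.] 125 [0.5193 0.3334 0.0202] [0.502 0.323 0.013] [0.537 0.342 0.026]
tan [247. 359.] 141 [0.4442 0.32   0.0205] [0.426 0.309 0.011] [0.464 0.327 0.026]
at [ 0.5201 -0.0939  0.232 ] yaw 178.33 j6 -106.0 SHIFT [0.626 5.931 0.8  ] TURN 16.823 t 16.45
at [ 0.5201 -0.0939  0.232 ] yaw 178.33 j6 -106.0 SHIFT [0.626 5.931 0.8  ] TURN -1.177 t 16.45
```

Request:
play_rows --pt "0 1.2 0 -0.3 60" --pt "0.2 2.6 0 -0.6 60" --pt "0.4 4 0 -0.9 60" --pt "0.6 5.2 0.8 -1.18 60" --pt "0.63 5.9 2 -1.18 60"

```text
clock: 17.08
position: [0.5014, 0.1448, 0.1507]
ee_rot: [-0.0, -0.089, 0.996, 0.0]
contact_force: [0.7, 0.5, -0.3]
width: 0.0599
gripper_force: 0.0
```

Request:
play_rows --pt "0 0 0.6 0 50" --pt "0 0 1.4 0 50" --pt "0 0 1.4 0 50"

```text
clock: 17.45
position: [0.4985, 0.1422, 0.0924]
ee_rot: [-0.005, -0.088, 0.996, -0.0]
contact_force: [0.4, 0.6, 0.8]
width: 0.05
gripper_force: 0.0
```

```bash
python3 - <<'E'
from h import *
d=get('wrist');P=pts(d)
for w in ['tan','blue','dark']:
    for b in blobs(d,P,w,(.35,.7,.05,.25),(.004,.04)): print(w,*b)
d=get('scene');P=pts(d)
for w in ['tan']:
    for b in blobs(d,P,w,(.35,.7,.05,.5),(.004,.09),40): print(w,*b)
go([.502,.1440,.005],190.1)
E
```

```text
tan [327. 205.] 1976 [0.4628 0.141  0.0217] [0.444 0.13  0.016] [0.482 0.152 0.025]
tan [326. 315.] 1448 [0.5375 0.1544 0.0218] [0.519 0.144 0.017] [0.557 0.165 0.025]
blue [327. 153.] 1257 [0.432  0.1353 0.023 ] [0.419 0.12  0.015] [0.443 0.151 0.029]
dark [170. 253.] 2232 [0.5055 0.0543 0.0393] [0.447 0.05  0.038] [0.575 0.059 0.04 ]
dark [326. 355.] 1420 [0.5674 0.1599 0.0238] [0.557 0.145 0.011] [0.58  0.175 0.029]
tan [268. 310.] 107 [0.5384 0.1613 0.0197] [0.519 0.151 0.011] [0.559 0.168 0.025]
tan [294. 318.] 106 [0.4631 0.1479 0.0199] [0.445 0.138 0.012] [0.482 0.156 0.025]
tan [218. 349.] 121 [0.5188 0.3341 0.02  ] [0.502 0.325 0.011] [0.538 0.34  0.025]
tan [247. 359.] 138 [0.4441 0.3197 0.0202] [0.426 0.308 0.011] [0.463 0.327 0.025]
at [0.5017 0.1425 0.0957] yaw -169.88 j6 -92.0 SHIFT [-0.019  0.036  2.268] TURN 0.002 t 17.55
```

Request:
play_rows --pt "0.01 0.13 0.5 0 50" --pt "0.01 0.13 1.2 0 50" --pt "0.01 0.13 1.9 0 50" --pt "0.01 0.13 2.15 0 50" --pt "0.01 0.13 2.15 0 50"

```text
clock: 18.18
position: [0.5014, 0.1476, 0.0108]
ee_rot: [0.0, -0.088, 0.996, -0.0]
contact_force: [-0.5, 0.3, -0.3]
width: 0.0504
gripper_force: 0.0
```

```bash
python3 - <<'E'
from h import *
d=get('wrist');P=pts(d)
for w in ['tan','blue']:
    for b in blobs(d,P,w,(.35,.7,.05,.25),(.004,.04)): print(w,*b)
go([.5002,.1477,.005],190.1)
E
```

```text
tan [320. 238.] 4636 [0.4624 0.141  0.0218] [0.444 0.13  0.016] [0.482 0.152 0.024]
tan [319. 395.] 2665 [0.5367 0.154  0.022 ] [0.519 0.144 0.017] [0.556 0.164 0.024]
blue [320. 155.] 5179 [0.4308 0.1354 0.0248] [0.419 0.12  0.015] [0.443 0.15  0.029]
at [0.5019 0.1477 0.0113] yaw -169.89 j6 -91.0 SHIFT [0.043 0.009 0.158] TURN 0.001 t 18.225
```

Request:
play_rows --pt "0.04 0 0.15 0 50" --pt "0.04 0 0.15 0 15" --pt "0.04 0 0.15 0 15" --pt "0.04 0 0.15 0 15" --pt "0.04 0 0.15 0 15"

```text
clock: 18.85
position: [0.4997, 0.1474, 0.005]
ee_rot: [0.0, -0.088, 0.996, -0.0]
contact_force: [-0.7, -0.4, 4.9]
width: 0.0179
gripper_force: 58.8
```

Request:
play_rows --pt "0 0 -0.1 0 15" --pt "0 0 -0.8 0 15" --pt "0 0 -2 0 15" --pt "0 0 -3.4 0 15" --pt "0 0 -4.6 0 15"

```text
clock: 19.48
position: [0.4995, 0.1474, 0.1903]
ee_rot: [0.0, -0.088, 0.996, -0.0]
contact_force: [1.6, 0.6, -1.2]
width: 0.0178
gripper_force: 58.7
```

Request:
play_rows --pt "0 0 0 0.8 15" --pt "0 0 0 1.8 15" --pt "0 0 0 2.8 15" --pt "0 0 0 3.8 15" --pt "0 0 0 4.8 15"

```text
clock: 20.1
position: [0.4991, 0.1473, 0.1881]
ee_rot: [-0.0, 0.327, 0.945, -0.0]
contact_force: [0.4, 0.0, -1.0]
width: 0.0178
gripper_force: 58.7
```

Request:
play_rows --pt "0 0 0 1 15" --pt "0 0 0 2 15" --pt "0 0 0 3 15" --pt "0 0 0 4 15" --pt "0 0 0 5 15"

```text
clock: 20.72
position: [0.4991, 0.1473, 0.1881]
ee_rot: [-0.0, 0.696, 0.718, -0.0]
contact_force: [0.4, 1.2, -0.9]
width: 0.0174
gripper_force: 58.6
```

Request:
play_rows --pt "0 0 0 1 15" --pt "0 0 0 2 15" --pt "0 0 0 3 15" --pt "0 0 0 4 15" --pt "0 0 0 5 15"

```text
clock: 21.35
position: [0.4991, 0.1473, 0.188]
ee_rot: [-0.0, 0.934, 0.357, -0.0]
contact_force: [0.0, -0.1, -1.7]
width: 0.0177
gripper_force: 58.6
```

Request:
play_rows --pt "0 0 0 1 15" --pt "0 0 0 2 15" --pt "0 0 0 3 15" --pt "0 0 0 4 15" --pt "0 0 0 4.4 15"

```text
clock: 21.98
position: [0.4991, 0.1473, 0.188]
ee_rot: [0.0, 1.0, -0.018, -0.0]
contact_force: [0.5, -0.2, -0.9]
width: 0.0178
gripper_force: 58.6
```

```bash
python3 - <<'E'
from h import *
s=manip.get_state(); print(s['width'],s['gripper_force'],s['contact_force'])
d=get('wrist');P=pts(d)
for w in ['tan','blue']:
    for b in blobs(d,P,w,(.35,.7,-.2,.3),(.1,.3)): print(w,*b)
go(rk(0,24,120),RY)
E
```

```text
0.017796974628830623 58.59416842460632 [ 0.50429593 -0.18022359 -0.93416195]
tan [319. 248.] 4912 [0.5368 0.1461 0.2048] [0.517 0.137 0.199] [0.555 0.155 0.207]
tan [319. 402.] 2369 [0.4647 0.1488 0.2048] [0.449 0.14  0.199] [0.479 0.158 0.207]
blue [320. 162.] 5145 [0.5688 0.1447 0.2076] [0.557 0.13  0.198] [0.58  0.16  0.212]
at [0.4991 0.1473 0.1881] yaw -2.09 j6 101.0 SHIFT [0.742 4.792 1.702] TURN -0.029 t 22.025
```

Request:
play_rows --pt "0.1 0.7 0 0 15" --pt "0.3 1.9 0 0 15" --pt "0.5 3.2 0 0 15" --pt "0.7 4.3 0.5 0 15" --pt "0.74 4.78 1.2 0 15"

```text
clock: 22.65
position: [0.5239, -0.0473, 0.1405]
ee_rot: [0.001, 1.0, -0.017, 0.001]
contact_force: [-0.2, 0.2, -1.6]
width: 0.0176
gripper_force: 58.8
```

Request:
play_rows --pt "0 0 0.4 0 15" --pt "0 0 0.4 0 15"

```text
clock: 22.9
position: [0.5215, -0.0448, 0.123]
ee_rot: [-0.0, 1.0, -0.016, -0.002]
contact_force: [1.3, 0.1, -0.9]
width: 0.0178
gripper_force: 58.8
```

```bash
python3 - <<'E'
from h import *
d=get('wrist');P=pts(d)
for w in ['tan']:
    for b in blobs(d,P,w,(.35,.7,-.2,.3),(.05,.3)): print(w,*b)
go(rk(0,24,57),RY)
E
```

```text
tan [403. 205.] 2287 [ 0.5586 -0.0929  0.0715] [ 0.539 -0.103  0.066] [ 0.577 -0.085  0.074]
tan [319. 248.] 4920 [ 0.5592 -0.0459  0.1395] [ 0.539 -0.055  0.134] [ 0.577 -0.037  0.142]
tan [396. 323.] 1662 [ 0.4833 -0.0914  0.0716] [ 0.463 -0.102  0.066] [ 0.502 -0.083  0.074]
tan [319. 402.] 2356 [ 0.4872 -0.0435  0.1399] [ 0.471 -0.053  0.135] [ 0.502 -0.034  0.142]
at [ 0.5224 -0.0447  0.1241] yaw -1.86 j6 79.0 SHIFT [-0.013  0.017  1.677] TURN -0.006 t 22.95
```

Request:
play_rows --pt "-0.01 0.015 0.5 0 15" --pt "-0.01 0.015 1 0 15" --pt "-0.01 0.015 1.4 0 15" --pt "-0.01 0.015 1.6 0 15" --pt "-0.01 0.015 1.6 0 15"

```text
clock: 23.58
position: [0.5226, -0.045, 0.0608]
ee_rot: [0.0, 1.0, -0.016, 0.0]
contact_force: [-0.1, 0.4, -1.6]
width: 0.0177
gripper_force: 58.8
```

Request:
play_rows --pt "0 0 0 0 15" --pt "0 0 0.05 0 15"

```text
clock: 23.82
position: [0.5231, -0.0454, 0.0593]
ee_rot: [0.0, 1.0, -0.016, 0.001]
contact_force: [-0.4, -0.3, -0.1]
width: 0.0176
gripper_force: 58.8
```

Request:
play_rows --pt "-0.02 0 0.06 0 15" --pt "-0.02 0 0.06 0 15" --pt "-0.02 0 0.06 0 36" --pt "-0.02 0 0.06 0 36"

```text
clock: 24.32
position: [0.5218, -0.0453, 0.0563]
ee_rot: [0.0, 1.0, -0.016, 0.0]
contact_force: [0.5, 0.4, 0.2]
width: 0.0358
gripper_force: 0.0
```

Request:
play_rows --pt "0 0 -0.5 0 36" --pt "0 0 -1.5 0 36" --pt "0 0 -3 0 36" --pt "0 0 -3.6 0 60" --pt "0 0 -3.6 0 60"

```text
clock: 24.95
position: [0.523, -0.0456, 0.2024]
ee_rot: [0.001, 1.0, -0.016, 0.003]
contact_force: [0.4, 1.2, -0.9]
width: 0.0599
gripper_force: 0.0
```

```bash
python3 - <<'E'
from h import *
d=get('wrist');P=pts(d)
for w in ['tan','blue']:
    for b in blobs(d,P,w,(.35,.7,-.2,.3),(.05,.3)): print(w,*b)
d=get('scene');P=pts(d)
for w in ['tan','blue']:
    for b in blobs(d,P,w,(.35,.59,.2,.5),(.004,.09),30): print(w,*b)
go([.4815,.324,.2],10)
E
```

```text
tan [379. 185.] 1195 [ 0.5587 -0.0935  0.0715] [ 0.539 -0.104  0.066] [ 0.577 -0.085  0.075]
tan [318. 187.] 1276 [ 0.5586 -0.0462  0.0715] [ 0.539 -0.056  0.066] [ 0.577 -0.037  0.075]
tan [375. 276.] 1002 [ 0.4827 -0.0916  0.0715] [ 0.463 -0.102  0.066] [ 0.502 -0.083  0.074]
tan [319. 278.] 991 [ 0.4825 -0.0438  0.0714] [ 0.463 -0.053  0.066] [ 0.501 -0.034  0.074]
blue [380. 142.] 912 [ 0.5909 -0.093   0.0731] [ 0.579 -0.111  0.064] [ 0.602 -0.08   0.079]
blue [318. 145.] 713 [ 0.5904 -0.0471  0.0719] [ 0.579 -0.062  0.064] [ 0.602 -0.031  0.078]
tan [218. 348.] 124 [0.5191 0.3337 0.0203] [0.5   0.323 0.012] [0.537 0.341 0.026]
tan [247. 359.] 143 [0.4446 0.3197 0.0201] [0.426 0.309 0.012] [0.463 0.327 0.026]
at [ 0.5209 -0.0451  0.1993] yaw -1.88 j6 79.0 SHIFT [-1.287 -9.191 -0.015] TURN -1.188 t 25.05
```

Request:
play_rows --pt "-0.1 -0.8 0 0 60" --pt "-0.3 -2 0 0 60" --pt "-0.5 -3.3 0 0 60" --pt "-0.6 -4.6 0 0 60" --pt "-0.8 -5.6 0 0 60"

```text
clock: 25.68
position: [0.4956, 0.1814, 0.1978]
ee_rot: [0.0, 1.0, -0.016, -0.002]
contact_force: [-0.6, 0.3, -0.3]
width: 0.0598
gripper_force: 0.0
```

Request:
play_rows --pt "-0.1 -1 0 -0.4 60" --pt "-0.3 -2.2 0.3 -0.8 60" --pt "-0.5 -3.2 1.2 -1.2 50" --pt "-0.5 -3.6 2.2 -1.2 50" --pt "-0.5 -3.6 2.6 -1.2 50"

```text
clock: 26.3
position: [0.4788, 0.3239, 0.0918]
ee_rot: [0.002, 0.996, 0.089, -0.004]
contact_force: [-0.2, -1.0, 0.5]
width: 0.0502
gripper_force: 0.0
```

```bash
python3 - <<'E'
from h import *
d=get('wrist');P=pts(d)
bs=[b for b in blobs(d,P,'tan',(.35,.62,.22,.45),(.004,.04))]
for b in bs: print(*b)
for b in blobs(d,P,'blue',(.35,.62,.22,.45),(.004,.04)): print('blue',*b)
m=sum(b[2] for b in bs)/2; v=bs[0][2]-bs[1][2]; print(m,np.degrees(np.arctan2(v[1],v[0])))
m[2]=.005; go(m,np.degrees(np.arctan2(v[1],v[0])))
E
```

```text
[325. 194.] 1996 [0.52   0.3278 0.0218] [0.501 0.317 0.016] [0.538 0.338 0.025]
[324. 305.] 1415 [0.4452 0.3141 0.0218] [0.426 0.304 0.017] [0.464 0.325 0.024]
blue [324. 139.] 2183 [0.5516 0.3338 0.0247] [0.54  0.319 0.015] [0.563 0.349 0.029]
[0.4826  0.32095 0.0218 ] 10.378976464410893
at [0.4786 0.3227 0.0911] yaw 10.18 j6 107.0 SHIFT [0.109 0.055 2.151] TURN -0.019 t 26.35
```

Request:
play_rows --pt "0.1 0.05 0.5 0 50" --pt "0.1 0.05 1.2 0 50" --pt "0.1 0.05 1.8 0 50" --pt "0.1 0.05 2 0 50" --pt "0.1 0.05 2 0 50"

```text
clock: 26.98
position: [0.4863, 0.3223, 0.0163]
ee_rot: [0.0, 0.996, 0.088, -0.0]
contact_force: [0.9, -0.3, 0.5]
width: 0.0503
gripper_force: 0.0
```

```bash
python3 - <<'E'
from h import *
d=get('wrist');P=pts(d)
bs=[b for b in blobs(d,P,'tan',(.35,.62,.22,.45),(.004,.04))]
for b in bs: print(*b)
m=sum(b[2] for b in bs)/2; m[2]=.005; go(m,10.4)
E
```

```text
[321. 246.] 3841 [0.5204 0.3275 0.0221] [0.501 0.318 0.017] [0.538 0.337 0.025]
[321. 396.] 2539 [0.4456 0.3143 0.0218] [0.426 0.303 0.016] [0.464 0.325 0.024]
at [0.4867 0.3227 0.0169] yaw 10.09 j6 107.0 SHIFT [-0.099  0.029  0.297] TURN -0.031 t 27.025
```

Request:
play_rows --pt "-0.08 0.03 0.15 0 50" --pt "-0.08 0.03 0.28 0 50" --pt "-0.08 0.03 0.28 0 15" --pt "-0.08 0.03 0.28 0 15" --pt "-0.08 0.03 0.28 0 15"

```text
clock: 27.65
position: [0.4832, 0.3214, 0.0051]
ee_rot: [-0.0, 0.996, 0.088, 0.0]
contact_force: [-0.0, -0.4, 1.2]
width: 0.0178
gripper_force: 58.7
```

Request:
play_rows --pt "0 0 0 0 15" --pt "0 0 -0.4 0 15" --pt "0 0 -1.4 0 15" --pt "0 0 -2.8 0 15" --pt "0 0 -4 0 15"

```text
clock: 28.28
position: [0.4831, 0.3213, 0.1677]
ee_rot: [-0.0, 0.996, 0.088, 0.001]
contact_force: [0.2, 0.4, -1.3]
width: 0.0177
gripper_force: 58.7
```

```bash
python3 - <<'E'
from h import *
s=manip.get_state(); print(s['width'],s['gripper_force'],s['contact_force'])
d=get('wrist');P=pts(d)
for w in ['tan','blue']:
    for b in blobs(d,P,w,(.35,.7,.2,.45),(.1,.3)): print(w,*b)
go(rk(0,72,160),RY)
E
```

```text
0.017659036902674806 58.70142102241516 [ 0.24724542  0.36019593 -1.34197763]
tan [320. 248.] 4574 [0.5204 0.3276 0.1847] [0.501 0.318 0.18 ] [0.539 0.338 0.187]
tan [320. 402.] 2300 [0.4494 0.3152 0.1844] [0.434 0.305 0.179] [0.464 0.325 0.187]
blue [318. 161.] 5648 [0.552  0.3338 0.1876] [0.54  0.319 0.178] [0.563 0.349 0.192]
at [0.4865 0.3231 0.1745] yaw 10.13 j6 107.0 SHIFT [-0.509  8.048  0.326] TURN 1.193 t 28.325
```

Request:
play_rows --pt "-0.1 0.8 0 0 15" --pt "-0.2 2 0 0 15" --pt "-0.3 3.2 0 0 15" --pt "-0.4 4.4 0 0 15" --pt "-0.4 5 0 0 15"

```text
clock: 28.95
position: [0.5021, 0.1193, 0.1655]
ee_rot: [0.0, 0.996, 0.087, 0.0]
contact_force: [0.0, 0.7, -0.5]
width: 0.018
gripper_force: 58.9
```

Request:
play_rows --pt "0 0.8 0 0.4 15" --pt "0 1.8 0 0.8 15" --pt "0 2.6 0.2 1.2 15" --pt "0 3 0.8 1.2 15" --pt "0 3 1.1 1.2 15"

```text
clock: 29.58
position: [0.523, 0.0025, 0.1203]
ee_rot: [-0.0, 1.0, -0.017, -0.001]
contact_force: [-0.0, 0.9, -0.9]
width: 0.0178
gripper_force: 58.9
```

```bash
python3 - <<'E'
from h import *
d=get('wrist');d=get('wrist');P=pts(d)
for w in ['tan']:
    for b in blobs(d,P,w,(.35,.7,-.2,.3),(.05,.3)): print(w,*b)
go(rk(0,72,57),RY); print(rk(0,72,57))
E
```

```text
tan [492. 204.] 2569 [ 0.5587 -0.0917  0.0713] [ 0.539 -0.102  0.065] [ 0.577 -0.085  0.074]
tan [405. 207.] 2470 [ 0.5588 -0.0446  0.0716] [ 0.539 -0.055  0.066] [ 0.577 -0.036  0.074]
tan [318. 248.] 4898 [0.5598 0.0025 0.1355] [ 0.54  -0.007  0.13 ] [0.578 0.012 0.138]
tan [473. 325.] 1837 [ 0.4829 -0.0899  0.0712] [ 0.463 -0.1    0.065] [ 0.501 -0.083  0.074]
tan [397. 327.] 1630 [ 0.4838 -0.0427  0.0717] [ 0.464 -0.053  0.066] [ 0.501 -0.034  0.074]
tan [319. 402.] 2381 [0.4877 0.0048 0.1358] [ 0.472 -0.004  0.131] [0.502 0.014 0.138]
at [0.5221 0.004  0.1198] yaw -1.9 j6 85.0 SHIFT [0.034 0.033 1.57 ] TURN -0.01 t 29.675
[np.float64(0.5232615746536252), np.float64(0.002664472346332672), 0.057]
```

Request:
play_rows --pt "0.02 0.03 0.5 0 15" --pt "0.02 0.03 1 0 15" --pt "0.02 0.03 1.35 0 15" --pt "0.02 0.03 1.52 0 15" --pt "0.02 0.03 1.52 0 15"

```text
clock: 30.3
position: [0.5243, 0.0025, 0.0601]
ee_rot: [0.0, 1.0, -0.016, -0.0]
contact_force: [-0.2, -0.1, -1.3]
width: 0.0181
gripper_force: 58.9
```

Request:
play_rows --pt "0 0 0 0 15" --pt "0 0 0.04 0 15"

```text
clock: 30.55
position: [0.5249, 0.0021, 0.0591]
ee_rot: [0.0, 1.0, -0.016, 0.001]
contact_force: [-0.1, -0.6, -0.4]
width: 0.0179
gripper_force: 58.9
```

Request:
play_rows --pt "-0.04 0 0.08 0 15" --pt "-0.04 0 0.08 0 15" --pt "-0.04 0 0.08 0 36" --pt "-0.04 0 0.08 0 36"

```text
clock: 31.05
position: [0.5228, 0.0022, 0.0554]
ee_rot: [0.0, 1.0, -0.016, 0.0]
contact_force: [0.8, -0.4, 0.3]
width: 0.036
gripper_force: 0.0
```

Request:
play_rows --pt "0 0 -0.5 0 36" --pt "0 0 -1.5 0 36" --pt "0 0 -3 0 36" --pt "0 0.4 -4.2 0 60" --pt "0 1.4 -5 0 60"

```text
clock: 31.68
position: [0.5216, -0.0533, 0.2583]
ee_rot: [0.0, 1.0, -0.015, 0.002]
contact_force: [0.7, -0.5, -0.4]
width: 0.0601
gripper_force: 0.0
```

Request:
play_rows --pt "0 1 -0.5 0 60" --pt "0 2 -0.7 0 60" --pt "0 2.6 -0.7 0 60" --pt "0 2.6 -0.7 0 60"

```text
clock: 32.17
position: [0.5173, -0.1591, 0.2833]
ee_rot: [0.0, 1.0, -0.018, 0.0]
contact_force: [-0.1, -0.6, -0.5]
width: 0.06
gripper_force: 0.0
```

```bash
python3 - <<'E'
from h import *
d=get('wrist');P=pts(d);save(d,'w5.png')
for w in ['tan','blue']:
    for b in blobs(d,P,w,(.35,.62,-.3,.5),(.004,.09)): print(w,*b)
print(rect(d,P,.027,.037,(.4,.6,-.5,-.2)),rect(d,P,.002,.009,(.4,.6,-.55,-.21),zc=.005))
go([.502,-.342,.2],RY)
E
```

```text
tan [254. 169.] 814 [ 0.5587 -0.096   0.0712] [ 0.539 -0.104  0.064] [ 0.578 -0.086  0.075]
tan [158. 172.] 845 [ 0.5594 -0.0014  0.0711] [ 0.541 -0.008  0.063] [0.578 0.009 0.075]
tan [205. 171.] 836 [ 0.5585 -0.0482  0.0711] [ 0.539 -0.056  0.063] [ 0.577 -0.038  0.075]
tan [259. 242.] 664 [ 0.4829 -0.094   0.0712] [ 0.463 -0.102  0.064] [ 0.502 -0.084  0.075]
tan [169. 244.] 695 [0.4838 0.0008 0.071 ] [ 0.464 -0.006  0.063] [0.503 0.011 0.075]
tan [213. 244.] 692 [ 0.4824 -0.0458  0.0709] [ 0.463 -0.054  0.062] [ 0.501 -0.036  0.075]
blue [213. 130.] 3236 [ 0.5966 -0.058   0.0614] [ 0.58  -0.127  0.04 ] [0.61  0.032 0.079]
blue [332. 124.] 62 [ 0.5979 -0.1752  0.0417] [ 0.596 -0.185  0.039] [ 0.605 -0.161  0.044]
(array([ 503.1, -344.5,   49.6,   12.5,   86.9]), array([ 0.5042, -0.3433,  0.032 ])) (array([ 520.5, -339.6,  263.5,  138. ,   -2.1]), array([ 0.508 , -0.3354,  0.0045]))
at [ 0.5172 -0.1579  0.2832] yaw -1.96 j6 68.0 SHIFT [-0.223  4.615  2.076] TURN -0.016 t 32.225
```

View pics/w5.png

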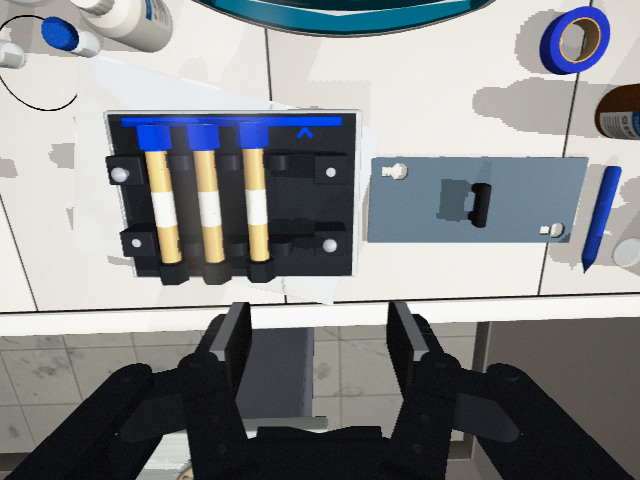

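The picture shows columns seated in slots 2, 3 and 4 with blue nuts at the stripe (205,135). The plate lies at (478,200), its handle at (481,205).

Request:
play_rows --pt "0 0.8 0 0 50" --pt "-0.1 2 0.3 0 40" --pt "-0.2 3.2 1 0 40" --pt "-0.2 4.3 2.4 0 40" --pt "-0.2 4.65 4 0 40"

```text
clock: 32.85
position: [0.5046, -0.342, 0.1336]
ee_rot: [0.001, 1.0, -0.017, 0.002]
contact_force: [0.9, 0.3, 0.0]
width: 0.04
gripper_force: 0.0
```

Request:
play_rows --pt "0 0 1.2 0 40" --pt "0 0 1.2 0 40" --pt "0 0 1.2 0 40"

```text
clock: 33.22
position: [0.5049, -0.3403, 0.0876]
ee_rot: [0.001, 1.0, -0.016, 0.001]
contact_force: [0.5, -0.1, 0.1]
width: 0.04
gripper_force: 0.0
```

```bash
python3 - <<'E'
from h import *
d=get('wrist');P=pts(d)
print(rect(d,P,.027,.037,(.4,.6,-.5,-.25)),rect(d,P,.002,.009,(.4,.6,-.55,-.21),zc=.005))
go([.5025,-.3445,.01],RY)
E
```

```text
(array([ 503.4, -345.6,   49.4,   11.7,   88.1]), array([ 0.5055, -0.3454,  0.0323])) (array([ 520.7, -340. ,  263.7,  139. ,   -2.2]), array([ 0.5127, -0.3362,  0.0046]))
at [ 0.5053 -0.3409  0.0885] yaw -1.81 j6 51.0 SHIFT [-0.075  0.087  1.962] TURN -0.001 t 33.275
```

Request:
play_rows --pt "-0.05 0.11 0.5 0 40" --pt "-0.05 0.11 1.1 0 40" --pt "-0.05 0.11 1.6 0 40" --pt "-0.05 0.11 1.85 0 40" --pt "-0.05 0.11 1.85 0 40"

```text
clock: 33.9
position: [0.502, -0.345, 0.0129]
ee_rot: [0.001, 1.0, -0.016, 0.001]
contact_force: [0.5, -0.0, -0.4]
width: 0.0403
gripper_force: 0.0
```

Request:
play_rows --pt "0 0 0 0 40"

```text
clock: 34.02
position: [0.5022, -0.3454, 0.0133]
ee_rot: [0.001, 1.0, -0.016, 0.001]
contact_force: [0.5, 0.0, 0.2]
width: 0.0397
gripper_force: 0.0
```

Request:
play_rows --pt "0.02 0 0.08 0 40" --pt "0.02 0 0.08 0 8" --pt "0.02 0 0.08 0 8" --pt "0.02 0 0.08 0 8" --pt "0.02 0 0.08 0 8" --newtons 75

```text
clock: 34.65
position: [0.5023, -0.345, 0.0091]
ee_rot: [0.0, 1.0, -0.016, 0.0]
contact_force: [-0.5, 0.3, 4.6]
width: 0.0107
gripper_force: 75.0
```

Request:
play_rows --pt "0 0 0 0 8" --pt "0 0 -0.4 0 8" --pt "0 0 -1.4 0 8" --pt "0 0 -2.8 0 8" --pt "0 0 -4.2 0 8"

```text
clock: 35.28
position: [0.5015, -0.3442, 0.1779]
ee_rot: [-0.001, 1.0, -0.016, -0.001]
contact_force: [1.0, -0.9, -2.9]
width: 0.0104
gripper_force: 74.1
```

```bash
python3 - <<'E'
from h import *
s=manip.get_state(); print(s['width'],s['gripper_force'],s['contact_force'])
d=get('wrist');d=get('wrist');P=pts(d); print(rect(d,P,.155,.21,(.35,.68,-.6,-.2))); go(rk(0,7.5,160),RY)
E
```

```text
0.010447022653418127 74.10186767578125 [ 0.96428165 -0.93882918 -2.89140561]
(array([ 505.4, -347. ,  254.3,  105.5,   -2. ]), array([ 0.5217, -0.3499,  0.1827]))
at [ 0.5053 -0.3474  0.1842] yaw -1.86 j6 51.0 SHIFT [ 0.16  -7.153  0.543] TURN -0.006 t 35.375
```

Request:
play_rows --pt "0 -0.6 0 0 8" --pt "0.05 -1.6 0 0 8" --pt "0.1 -2.7 0 0 8" --pt "0.15 -3.8 0 0 8" --pt "0.16 -4.6 0 0 8"

```text
clock: 36.0
position: [0.5124, -0.1573, 0.1744]
ee_rot: [-0.002, 1.0, -0.016, -0.002]
contact_force: [-0.1, -0.8, -3.2]
width: 0.0103
gripper_force: 74.1
```

Request:
play_rows --pt "0 -0.8 0 0 8" --pt "0 -1.6 0 0 8" --pt "0 -2.3 0 0 8" --pt "0 -2.55 0.2 0 8" --pt "0 -2.55 0.5 0 8"

```text
clock: 36.62
position: [0.5169, -0.0584, 0.1551]
ee_rot: [0.0, 1.0, -0.016, -0.001]
contact_force: [-0.3, -0.3, -2.9]
width: 0.0103
gripper_force: 74.1
```

Request:
play_rows --pt "0 0 0.4 0 8" --pt "0 0 0.7 0 8" --pt "0 0 0.7 0 8" --pt "0 0 0.7 0 8"

```text
clock: 37.12
position: [0.5181, -0.0597, 0.1288]
ee_rot: [0.0, 1.0, -0.017, 0.0]
contact_force: [-0.2, 0.3, -3.0]
width: 0.0104
gripper_force: 74.0
```

```bash
python3 - <<'E'
from h import *
s=manip.get_state(); print(s['width'],s['gripper_force'],s['contact_force'],s['position'])
d=get('wrist');P=pts(d); print(rect(d,P,.11,.16,(.35,.68,-.3,.2))); go(rk(0,7.5,90),RY); save(d,'w6.png'); print(rk(0,7.5,90))
E
```

```text
0.010439378612145955 74.03872847557068 [-0.20885311  0.30708561 -2.95025919] [ 0.51812917 -0.05965291  0.12876457]
(array([518.6, -59.2, 254.5, 105.4,  -2. ]), array([ 0.5336, -0.0607,  0.1244]))
at [ 0.5183 -0.0596  0.1291] yaw -1.9 j6 78.0 SHIFT [0.074 0.053 0.977] TURN -0.01 t 37.175
[np.float64(0.521235580693086), np.float64(-0.061803700797257013), 0.09]
```

View pics/w6.png

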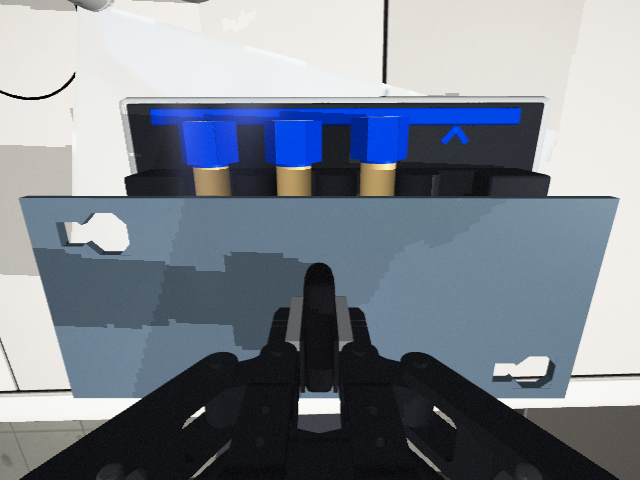

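The windows at (105,233) and (530,372) look right. I'll lower to just above the heads and check again.

Request:
play_rows --pt "0.09 0.05 0.2 0 8" --pt "0.09 0.05 0.4 0 8" --pt "0.09 0.05 0.52 0 8" --pt "0.09 0.05 0.52 0 8" --pt "0.09 0.05 0.52 0 8"

```text
clock: 37.8
position: [0.5215, -0.0613, 0.1079]
ee_rot: [0.0, 1.0, -0.016, 0.0]
contact_force: [0.2, 0.3, -2.8]
width: 0.0103
gripper_force: 74.1
```

```bash
python3 - <<'E'
from h import *
d=get('wrist');d=get('wrist');P=pts(d); print(rect(d,P,.09,.14,(.35,.68,-.3,.2))); go(rk(0.5,7.5,90),RY); s=manip.get_state(); print(s['contact_force'])
save(d,'w7.png')
# head in window centres: heads at rack pos z .091
for x,y in [(36,100),(-36,-100)]: print(proj(d,rk(x,y,91)))
E
```

```text
(array([522.1, -60.9, 254.4, 105.1,  -2. ]), array([ 0.5371, -0.0622,  0.1037]))
at [ 0.5216 -0.0613  0.1081] yaw -1.87 j6 78.0 SHIFT [0.003 0.013 0.453] TURN -0.007 t 37.9
[ 0.00751043  0.57605697 -4.39427279]
[122.80149493 228.70266413]
[522.0379895  357.50333053]
```

View pics/w7.png

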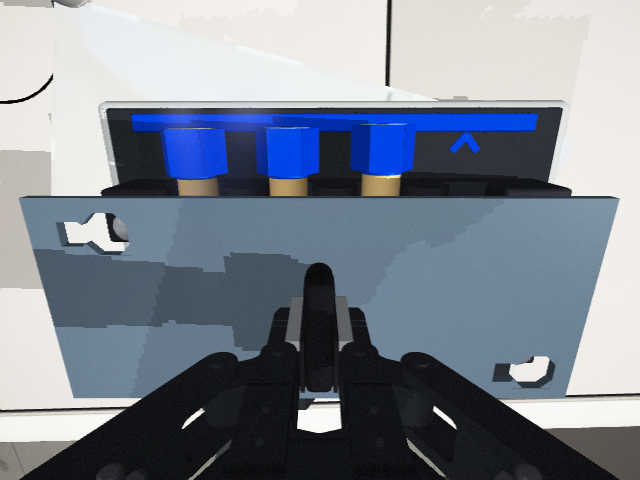

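A head shows in the left window at (122,228), which matches the parallax expected for a lower object. Lowering over the studs.

Request:
play_rows --pt "0 0.02 0.1 0 8" --pt "0 0.02 0.2 0 8" --pt "0 0.02 0.3 0 8" --pt "0 0.02 0.3 0 8"

```text
clock: 38.4
position: [0.521, -0.062, 0.0953]
ee_rot: [-0.0, 1.0, -0.016, -0.001]
contact_force: [-0.1, -0.1, -3.5]
width: 0.0103
gripper_force: 74.1
```

```bash
python3 - <<'E'
from h import *
d=get('wrist');P=pts(d); print(rect(d,P,.075,.14,(.35,.68,-.3,.2),f=(P[...,2]<.1))); go(rk(0.5,7.5,86),RY); s=manip.get_state(); print(s['contact_force'],s['moment'])
E
```

```text
(array([521.6, -61.7, 254.1, 105.2,  -2.1]), array([ 0.5382, -0.0644,  0.0909]))
at [ 0.5212 -0.062   0.0956] yaw -1.88 j6 77.0 SHIFT [ 0.014 -0.006  0.239] TURN -0.008 t 38.45
[-0.38919506 -0.60437903 -3.63404768] [-0.04284258  0.03518009 -0.01887602]
```

Request:
play_rows --pt "0.01 0 0.1 0 8" --pt "0.01 0 0.2 0 8" --pt "0.01 0 0.24 0 8" --pt "0.01 0 0.24 0 8"

```text
clock: 38.95
position: [0.5216, -0.062, 0.086]
ee_rot: [-0.0, 1.0, -0.016, -0.0]
contact_force: [0.3, 0.4, -3.7]
width: 0.0106
gripper_force: 74.1
```

```bash
python3 - <<'E'
from h import *
d=get('wrist');P=pts(d); print(rect(d,P,.07,.14,(.35,.68,-.3,.2),f=(P[...,2]<.086))); go(rk(0.5,-9,86),RY); s=manip.get_state(); print(s['contact_force'],s['moment'])
E
```

```text
(array([536.7, -62.1, 254.5, 134.2,  -2.2]), array([ 0.5436, -0.0569,  0.0816]))
at [ 0.5217 -0.0621  0.0862] yaw -1.87 j6 78.0 SHIFT [0.    0.406 0.005] TURN -0.007 t 39.0
[ 0.03697377  0.92017293 -2.75587651] [-0.04451279  0.01465755  0.00727573]
```

Request:
play_rows --pt "0 0.12 0.01 0 8" --pt "0 0.25 0.01 0 8" --pt "0 0.36 0.01 0 8" --pt "0 0.42 0.01 0 8" --pt "0 0.42 0.01 0 8"

```text
clock: 39.62
position: [0.5213, -0.0789, 0.0859]
ee_rot: [-0.0, 1.0, -0.017, 0.0]
contact_force: [0.0, 0.5, -3.7]
width: 0.0105
gripper_force: 74.1
```

```bash
python3 - <<'E'
from h import *
d=get('wrist');P=pts(d); print(rect(d,P,.077,.084,(.35,.68,-.3,.2),zc=.081)); go(rk(0.5,-9,86),RY); s=manip.get_state(); print(s['contact_force'],s['width'])
E
```

```text
(array([522.1, -78.5, 252.8, 105.2,  -2. ]), array([ 0.538 , -0.0834,  0.0815]))
at [ 0.5213 -0.0789  0.0859] yaw -1.89 j6 76.0 SHIFT [-0.003 -0.015 -0.003] TURN -0.009 t 39.675
[-0.51436532  1.05341431 -3.56703397] 0.010645076747755867
```

Request:
play_rows --pt "0 0.01 0.02 0 8" --pt "0 0.03 0.02 0 8" --pt "0 0.05 0.02 0 8" --pt "0 0.05 0.02 0 8"

```text
clock: 40.17
position: [0.5213, -0.0791, 0.0852]
ee_rot: [-0.001, 1.0, -0.017, 0.0]
contact_force: [1.3, 7.5, -1.1]
width: 0.0105
gripper_force: 74.4
```

Request:
play_rows --pt "0 -0.02 0 0 40" --pt "0 -0.02 0 0 40" --pt "0 -0.02 -0.6 0 40" --pt "0 -0.02 -1.8 0 40" --pt "-0.5 -0.02 -3.5 0 60"

```text
clock: 40.8
position: [0.5039, -0.0802, 0.2178]
ee_rot: [0.0, 1.0, -0.016, -0.0]
contact_force: [0.5, -1.4, 0.1]
width: 0.0571
gripper_force: 0.0
```

Request:
play_rows --pt "-0.3 0 -1 0 60" --pt "-0.8 0 -2.4 0 60" --pt "-0.8 0 -2.4 0 60"

```text
clock: 41.18
position: [0.4729, -0.0796, 0.3184]
ee_rot: [0.002, 1.0, -0.017, 0.005]
contact_force: [0.4, -1.1, -0.4]
width: 0.0603
gripper_force: 0.0
```

```bash
python3 - <<'E'
from h import *
d=get('wrist');P=pts(d);save(d,'w8.png'); print(rect(d,P,.077,.084,(.35,.68,-.25,.12),zc=.081),rk(0,-9,0)); 
for b in blobs(d,P,'tan',(.35,.7,-.5,.5),(.004,.09)): print(*b)
for n in ['scene']:
    d=get(n);P=pts(d);save(d,n+'9.png')
    for w in ['tan','blue']:
        for b in blobs(d,P,w,(.35,.7,-.5,.5),(.004,.09),30): print(w,*b)
E
```

```text
(array([522. , -78.4, 251.9, 103.3,  -2. ]), array([ 0.5254, -0.0795,  0.0807])) [np.float64(0.5207173031682969), np.float64(-0.07829555904329158), 0.0]
[625.  17.] 63 [ 0.6557 -0.4215  0.0183] [ 0.649 -0.438  0.016] [ 0.672 -0.409  0.02 ]
[330. 103.] 74 [ 0.5761 -0.0952  0.0707] [ 0.574 -0.106  0.041] [ 0.578 -0.086  0.075]
[245. 211.] 114 [0.4668 0.0025 0.0708] [ 0.462 -0.005  0.043] [0.471 0.012 0.075]
[287. 210.] 99 [ 0.4658 -0.0438  0.0717] [ 0.463 -0.053  0.064] [ 0.469 -0.034  0.075]
[330. 210.] 73 [ 0.4646 -0.0925  0.0711] [ 0.46  -0.103  0.05 ] [ 0.467 -0.084  0.075]
blue [365. 218.] 89 [ 0.6585 -0.4108  0.0129] [ 0.639 -0.44   0.005] [ 0.691 -0.397  0.02 ]
blue [419. 222.] 35 [ 0.504  -0.4928  0.0108] [ 0.475 -0.498  0.005] [ 0.53  -0.486  0.017]
```

View pics/w8.png

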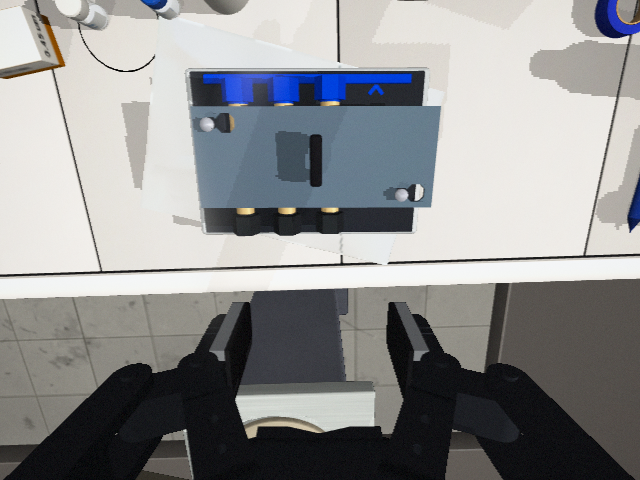

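View pics/scene9.png

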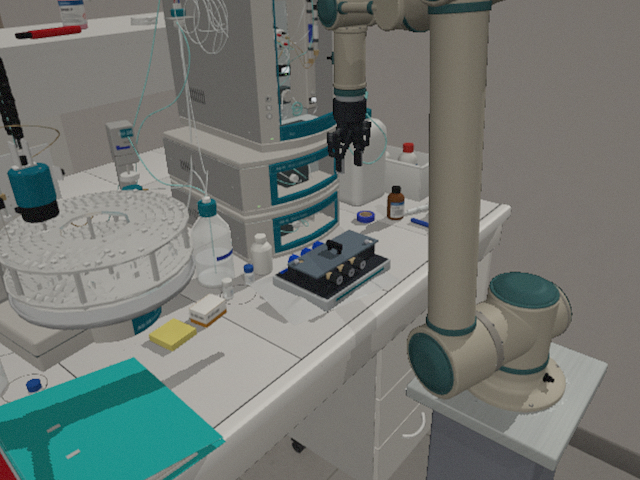

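The plate is home: the heads at (207,124) and (402,194) sit at the slot ends. All three columns have their blue nuts at the stripe, no column is left loose, and the bottles and vials stand where they were.

```bash
python3 -c "
from rig import manip
print(manip.sign_off())"
```

```text
the job is handed in; nothing more can be done
None
```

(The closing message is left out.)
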